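# Load the chilled display plate with chocolate slabs

### The arm

A 6-joint arm with a two-finger parallel gripper is mounted at the origin on the work surface. World frame = base frame: x ahead of the robot, y to its left, z up, the work surface at z = 0. Lengths are in m, angles in rad, forces in N, time in s.
With the tool pointing down it reaches from about 0.425 to 0.95 m from the base axis. Payload 3.5 kg.
Tool frame: the origin (TCP) lies at the very end of the fingers, on their centre line; the grasp point (between the pads) lies behind it (pinch_z is the z of the grasp point in the tool frame, in m); z points along the fingers, y is the line along which they close (so a half turn about z gives the same grasp; the last joint's range is limited). The gripper opens to 85 mm and grips with 20 to 120 N. Pads are 22 mm wide; open, the fingers measure 114 mm over their backs; the gripper's body (76 mm by 85 mm) begins 54 mm behind the grasp point. The pads swing forward as they close: fully open they stand 13 mm farther back than shut.
Start: joints at [0.981, 0.286, 1.577, -0, 1.279, -0.15], TCP at [0.287, 0.611, 0.231] pointing down, gripper open.
Joint ranges: [-2.77, 2.77], [-0.9, 2.22], [0.21, 2.48], [-1.53, 4.67], [0.24, 2.81], [-2.84, 2.84]. Speed limits (rad/s): [2.79, 2.79, 3.14, 3.14, 3.14, 3.14].

### API

Orientations are given as a unit quaternion [x, y, z, w].
In Python, from cell import get_state, get_image, get_calibration, sign_off, silhouettes, tip_of, pinch_z gives the robot as it stands. The module is installed in compiled form; this text tells all that it offers.
- The arm moves only by the tool send_rows, never from a script. Its argument "deltas" is a list of rows, each an object of numbers: "dx", "dy", "dz": the shift along the world's x, y, z in mm; "yaw": the turn about the world's z in rad. In form: [{"dx": .., "dy": .., "dz": .., "yaw": ..}, ...]. A call has 1 to 12 rows; each row shifts and turns the commanded pose from where the row before left it; what a row does not reach is not made up. A row lasts 1/10 s, in which the tool goes at most 50 mm and 8.59 degrees, less where a joint would pass 70% of its speed; a pose out of reach is approached as far as the arm can. A call with a gripper value outside its range is refused whole. "grip" is the closure, from -1 (fully open) to 1 (shut), set as the call begins (left out, the last holds). The fingers move at their own pace and stop on an object; "force" is the grip in N (left out, the last holds). Time passes only in rows, so rows that do not move let the fingers close. It gives the time, the measured TCP pose, the force, the opening and the grip force at its end, in the units of the state.
- get_state(): the state, without advancing time (a new reading comes with each control period).
- get_image(name): name is "side" or "top"; returns the picture (384x512x3 uint8, red, green, blue); there is no depth.
- get_calibration(name): a dict with "K" (3x3 intrinsics, pixels), "distortion" ([k1, k2, p1, p2, k3] as OpenCV has them; the pictures are not rectified), "extrinsics" (4x4, takes a point from camera to world coordinates). Camera axes: x right, y down, z forward; pixel columns grow to the right and rows downward; lengths in m; the calibration is good to about 2 mm. A picture is of the moment at which its call begins. get_calibration takes no time and is no camera call.
- sign_off(): hands the job in; it is judged then, once.
Trained networks look in the newest picture that a camera, given by its name, has taken for a name from the list of things; names that differ only in an ending like _2 or _b are one class to them, and where a whole thing is asked for, a point or a joint stands for the part that bears it (a point fixed in the world has none). Each returns a list of dicts, best first, with "confidence" (0 to 1); they miss things now and then, are a little off and sometimes report something else, mostly with a low value. They report only what shows in the picture. A call takes as long as a camera call. They do not tell look-alikes from the thing itself.
- silhouettes(target, camera): "mask" (384x512 bool, what is visible of it) and "rect" ([left, top, width, height] as shares, 0 to 1, of the picture: columns of its width, rows of its height, round what is visible of it).
- tip_of(target, camera): "at" ([row, column] as shares, 0 to 1, of the picture: columns of its width, rows of its height: a listed point, or the origin of a listed thing).
The state is a dict: "time_s": time; "qpos": joint angles; "joint_vel": joint speeds; "effort": joint torques, N m; "tool_pos": TCP position; "tool_rot": TCP orientation; "force": force on the tool from outside, world axes, zero at the start; "moment": the same for the moment, N m; "finger_gap": opening from 0.0 (shut) to 1.0 (fully open); "gripper_force": force on a finger pad.
Only numpy, scipy, OpenCV 4.12 (cv2) and the standard library are available. Lean on these libraries where they do the work, as an engineer would, in place of code of your own. Each camera call takes 0.05 s, during which the arm holds its last target. There are 200 camera calls.

### The job

Lift the clear cover off the chilled plate and stand it on the counter, then stack all the chocolate slabs that are lying about flat in one square pile with flush sides in the middle of the cold plate, long sides parallel to the plate's long side. Put the cover back over the pile, upright, centred and square with the plate and down flat on it all round, and only then switch the chiller on by turning its knob clockwise until it clicks over to on. Never tip the cover over, and leave the other shop ware where it stands.

Things in the scene. Friction and masses are not known exactly. Their poses are not given: they have to be found in the camera images.
- chiller: Chilled display plate, fixed: steel housing 300 x 220 mm, top 40 mm above the counter, with a raised aluminium cold plate 160 (x) x 200 (y) mm, top at 44 mm. Origin on the counter under the cold plate's middle; z up, y along the plate's long side, x away from the control end. Housing spans x -205 to +95, y -110 to +110 mm; black control panel with the knob at the -x end, nearest the robot.
- plate_mid (a point): Middle of the cold plate, on its top surface, where the pile belongs; axes as the chiller's.
- cover: Clear plastic cover, open-bottomed box 112 (x) x 162 (y) x 118 mm high outside, walls and top 4 mm thick, about 0.3 kg, grey edge trims, steel bar handle on top. At the start it stands over the bare cold plate. Origin at the centre of its open underside, z up, y along its long side.
- cover_handle (a point): Middle of the cover's handle: a bar 14 mm wide (x), 14 mm high and 104 mm long along the cover's y, its centre 151 mm above the cover's lower edge; 26 mm of free room between the bar and the cover's top, between two end posts 90 mm apart.
- knob_grip (a point): On the thermostat knob's vertical axis, half-way up its grip, 145 mm from plate_mid along the chiller's -x, 65.5 mm above the counter. The grip is an upright white bar 50 mm long, 14 mm wide, from 51.5 to 79.5 mm above the counter, on a round skirt 48 mm across. At off the bar lies along the chiller's x; the point's x axis turns with the bar.
- knob (a joint): Thermostat knob angle, rad: 0 is off, about 1.2 is on, growing clockwise seen from above. A snap spring holds it against a stop at either end: turning meets up to 0.15 N m, easing towards the middle; let go before about 0.6 it springs back to off, past that it snaps over to on by itself.
- slab1: One of the filled chocolate slabs, all alike: flat and rigid, 60 (x) x 110 (y) x 20 mm thick, about 0.16 kg, segments on top, flat beneath; origin at the centre of its underside, z up, y along its long side. Three to five of slab1 to slab5 are present (None if absent), lying flat about the counter on either side of the chiller.
- slab2: One of the filled chocolate slabs, all alike: flat and rigid, 60 (x) x 110 (y) x 20 mm thick, about 0.16 kg, segments on top, flat beneath; origin at the centre of its underside, z up, y along its long side. Three to five of slab1 to slab5 are present (None if absent), lying flat about the counter on either side of the chiller.
- slab3: One of the filled chocolate slabs, all alike: flat and rigid, 60 (x) x 110 (y) x 20 mm thick, about 0.16 kg, segments on top, flat beneath; origin at the centre of its underside, z up, y along its long side. Three to five of slab1 to slab5 are present (None if absent), lying flat about the counter on either side of the chiller.
- slab4: One of the filled chocolate slabs, all alike: flat and rigid, 60 (x) x 110 (y) x 20 mm thick, about 0.16 kg, segments on top, flat beneath; origin at the centre of its underside, z up, y along its long side. Three to five of slab1 to slab5 are present (None if absent), lying flat about the counter on either side of the chiller.
- slab5: One of the filled chocolate slabs, all alike: flat and rigid, 60 (x) x 110 (y) x 20 mm thick, about 0.16 kg, segments on top, flat beneath; origin at the centre of its underside, z up, y along its long side. Three to five of slab1 to slab5 are present (None if absent), lying flat about the counter on either side of the chiller.
- mould_left: Copper jelly mould full of chocolates, 120 mm across, 65 mm to the top of the chocolates, rim 55 mm high; bystander. Origin under its centre.
- mould_right: Copper jelly mould full of chocolates, 120 mm across, 65 mm to the top of the chocolates, rim 55 mm high; bystander. Origin under its centre.
- sign_left: Small blank chalkboard sign on a wooden foot, 100 mm wide, 130 mm high; bystander. Origin under its foot.
- jar: Amber glass jar with a brass lid, 72 mm across, 110 mm high; bystander. Origin under its centre.
- giftbox: Gift box 94 x 134 x 52 mm; bystander. Origin under its centre.
- tongs: Steel serving tongs lying flat, 170 mm long along x, 10 mm high; bystander. Origin under their middle.
Things that resemble listed ones, but are neither listed nor needed, are in the scene too. Leave any turquoise look-alike of the slab4 alone.

How it is judged:
By the outcome, as a careful person would: the job done as asked, in the order asked, and still so for the second after the job is handed in, with the robot touching nothing.
Of slab1, slab2, slab3, slab4, slab5 only 3 to 5 are there at a start; the rules pass over those that are not, and their reading is None.
At some moment in a run one of slab1, slab2, slab3, slab4, slab5 may be knocked a few centimetres aside while the robot is not near it.
It also fails if it takes over 210 s, if anything falls off the work surface, if the arm or the gripper's body presses on something with over 40 N, if the wrist force passes 120 N, or if a joint passes its speed limit or range.

## Working session

There is one attempt and no reset: what is moved stays moved. The work goes in short steps, Python scripts to look and compute and a tool call to move; the robot and the scene stay as the last step left them, time stands still between calls to the robot, and variables do not carry over. Pictures are saved under pics/ and viewed, at most 14 in all, crops included, and the job is handed in when it is done.

Besides the shell and the picture viewer there is one more tool, called after "Request:" as name(argument=value, ...), one argument or row to a line, values as JSON. send_rows: Moves the arm, as the interface text tells. Its arguments: {"type":"object","properties":{"deltas":{"type":"array"},"grip":{"type":"number"},"force":{"type":"number"}},"required":["deltas"]}

```bash
mkdir -p pics
python3 - <<'E'
from cell import *
import cv2,numpy as np
s=get_state();print({k:np.round(v,3).tolist() for k,v in s.items()});print(pinch_z)
for n in('top','side'):
    c=get_calibration(n);print(n,np.round(c['K'],1).tolist(),c['distortion'],np.round(c['extrinsics'],3).tolist())
    im=get_image(n);cv2.imwrite(f'pics/{n}0.png',cv2.resize(im[:,:,::-1],(800,600),interpolation=cv2.INTER_CUBIC))
E
```

```text
{'time_s': 0.0, 'qpos': [0.981, 0.287, 1.578, 0.0, 1.279, -0.15], 'joint_vel': [-0.001, 0.0, -0.003, -0.0, -0.002, -0.002], 'effort': [0.0, -40.6, -29.262, -0.0, 0.006, 0.0], 'tool_pos': [0.287, 0.61, 0.23], 'tool_rot': [0.218, 0.976, -0.001, -0.0], 'force': [-0.983, 0.073, -0.03], 'moment': [-0.014, 0.028, -0.015], 'gripper_force': 0.0, 'finger_gap': 1.001}
-0.0187
top [[368.8, 0.0, 255.0], [0.0, 368.8, 188.7], [0.0, 0.0, 1.0]] [0.01710812 0.         0.         0.         0.        ] [[0.02, -0.997, 0.071, 0.443], [-1.0, -0.02, -0.007, -0.054], [0.008, -0.071, -0.997, 1.63], [0.0, 0.0, 0.0, 1.0]]
side [[491.0, 0.0, 251.4], [0.0, 491.0, 191.5], [0.0, 0.0, 1.0]] [0.04479198 0.         0.         0.         0.        ] [[-0.979, -0.113, 0.169, 0.166], [-0.202, 0.622, -0.757, 1.553], [-0.019, -0.775, -0.632, 1.472], [0.0, 0.0, 0.0, 1.0]]
```

View pics/top0.png

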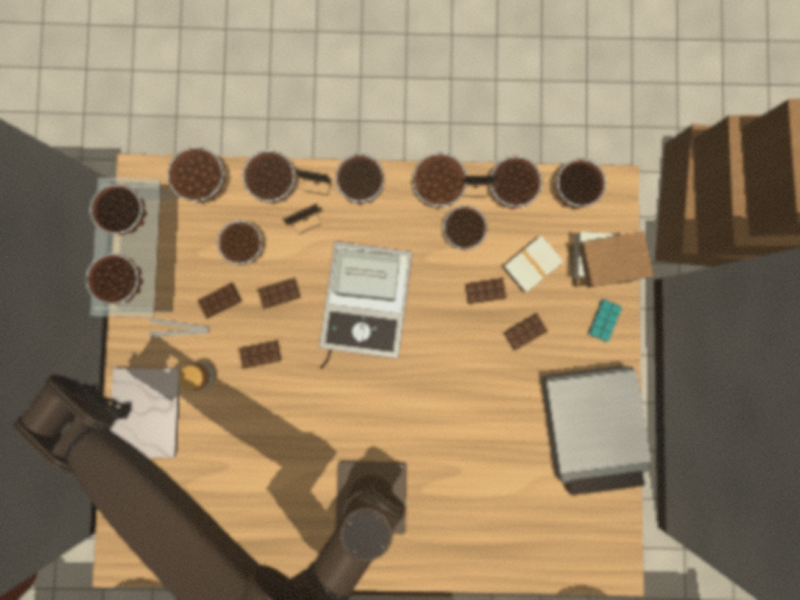

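View pics/side0.png

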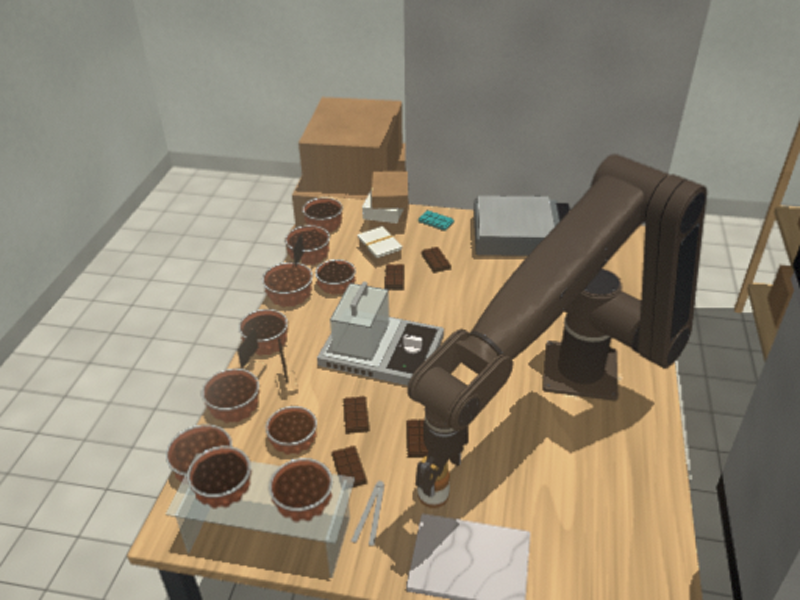

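The top picture shows five brown slabs at (219,299), (279,293), (260,354), (485,291) and (525,331). The turquoise look-alike is at (604,320), and the chiller with its cover is at (365,300). The side view agrees, with the knob at (412,343). Next I measure positions by fitting models to the masks.

```bash
cat > h.py <<'E'
from cell import *
import cv2,numpy as np
from scipy.optimize import minimize
CAL={n:get_calibration(n) for n in('top','side')}
def proj(P,n):
    c=CAL[n];W=np.linalg.inv(c['extrinsics']);r,_=cv2.Rodrigues(W[:3,:3])
    return cv2.projectPoints(np.float64(P).reshape(-1,1,3),r,W[:3,3],c['K'],np.float64(c['distortion']))[0].reshape(-1,2)
def back(uv,z,n):
    c=CAL[n];E=c['extrinsics']
    p=cv2.undistortPoints(np.float64(uv).reshape(-1,1,2),c['K'],np.float64(c['distortion'])).reshape(-1,2)
    d=np.c_[p,np.ones(len(p))]@E[:3,:3].T;o=E[:3,3]
    return o+d*((z-o[2])/d[:,2])[:,None]
def box(x,y,a,lx,ly,z0,z1):
    p=np.array([[i*lx/2,j*ly/2,k] for i in(-1,1) for j in(-1,1) for k in(z0,z1)])
    R=np.array([[np.cos(a),-np.sin(a),0],[np.sin(a),np.cos(a),0],[0,0,1]])
    return p@R.T+[x,y,0]
def render(P,n,S=8):
    h=cv2.convexHull(np.float32(proj(P,n)))
    m=np.zeros((384,512),np.uint8)
    cv2.fillConvexPoly(m,np.int32(np.round(h*256)),255,cv2.LINE_AA,8)
    return m/255.
def fit(masks,x0,lx,ly,z0,z1):
    """masks: {cam:mask}; returns x,y,yaw and iou"""
    B={n:cv2.GaussianBlur(np.float64(m),(0,0),1.0) for n,m in masks.items()}
    def f(p):
        P=box(*p,lx,ly,z0,z1)
        return sum(((cv2.GaussianBlur(render(P,n),(0,0),1.0)-b)**2).sum()/b.sum() for n,b in B.items())
    best=min((minimize(f,[x0[0],x0[1],a],method='Nelder-Mead',options=dict(initial_simplex=np.array([[x0[0],x0[1],a],[x0[0]+.01,x0[1],a],[x0[0],x0[1]+.01,a],[x0[0],x0[1],a+.2]]),xatol=1e-4,fatol=1e-5)) for a in x0[2:]),key=lambda r:r.fun)
    return best.x,best.fun
def slabs(cam='top',img=None):
    img=get_image(cam) if img is None else img;out=[]
    for d in silhouettes('slab1',cam):
        m=d['mask']
        if m.sum()<60: continue
        col=np.median(img[m],axis=0);v,u=np.nonzero(m);c=back([[u.mean(),v.mean()]],.012,cam)[0]
        out.append((d['confidence'],int(m.sum()),col,c,m,(u.mean(),v.mean())))
    return out
def show(img,name,c,half=60):
    u,v=map(int,c);cr=img[max(0,v-half):v+half,max(0,u-half):u+half,::-1]
    cv2.imwrite(name,cv2.resize(cr,(600,600*cr.shape[0]//cr.shape[1]),interpolation=cv2.INTER_CUBIC))
E
python3 - <<'E'
from h import *
np.set_printoptions(precision=4,suppress=True)
S={}
for cam in('top','side'):
    get_image(cam);S[cam]=slabs(cam)
    for c in S[cam]: print(cam,round(c[0],2),c[1],c[2],c[3],np.round(c[5]))
for c in S['top']:
    x0=[c[3][0],c[3][1],0,1,2,-1+.3]
    r,f=fit({'top':c[4]},x0,.06,.11,0,.02);print('T',r,round(f,3))
    for d in S['side']:
        if np.hypot(*(d[3]-c[3])[:2])<.03:
            r2,f2=fit({'side':d[4]},[*r],.06,.11,0,.02);print('  S',r2,round(f2,3))
for n in('top','side'):
  for t in('chiller','cover','plate_mid','cover_handle','knob_grip','knob'):
    L=tip_of(t,n);print(n,t,[(round(d['confidence'],2),np.round(np.array(d['at'])[::-1]*[512,384],1)) for d in L[:2]])
    z={'chiller':0,'cover':.044,'plate_mid':.044,'cover_handle':.195,'knob_grip':.0655,'knob':.0655}[t]
    if L: print('    ',back([np.array(L[0]['at'])[::-1]*[512,384]],z,n)[0])
  m=silhouettes('chiller',n)[0]['mask'];mc=silhouettes('cover',n)[0]['mask'];np.savez(f'm_{n}.npz',m=m,mc=mc)
M={n:np.load(f'm_{n}.npz') for n in('top','side')}
for n in M:
    print('cover',n,fit({n:M[n]['mc']},[.66,-.05,0,-.1],.112,.162,.044,.162))
print(get_state()['time_s'])
E
```

```text
top 0.88 359 [106.  76.  55.] [ 0.5772 -0.3109  0.012 ] [311. 186.]
top 0.86 359 [ 71. 142. 125.] [ 0.5014 -0.6455  0.012 ] [387. 204.]
top 0.81 294 [98. 69. 49.] [0.5597 0.2713 0.012 ] [178. 187.]
top 0.78 313 [102.  73.  52.] [ 0.4639 -0.4222  0.012 ] [336. 212.]
top 0.73 377 [102.  73.  51.] [0.3864 0.3221 0.012 ] [165. 226.]
top 0.56 367 [93. 64. 44.] [0.5346 0.4387 0.012 ] [140. 192.]
top 0.22 2116 [180. 170. 152.] [0.5098 0.0234 0.012 ] [235. 199.]
side 0.84 322 [86. 60. 42.] [0.5557 0.2727 0.012 ] [228. 265.]
side 0.75 190 [85. 62. 46.] [ 0.575  -0.3107  0.012 ] [252. 176.]
side 0.74 345 [83. 57. 39.] [0.5292 0.4313 0.012 ] [224. 297.]
side 0.69 188 [ 65. 136. 124.] [ 0.4966 -0.6478  0.012 ] [279. 141.]
side 0.56 263 [81. 55. 37.] [0.3905 0.3251 0.012 ] [266. 281.]
side 0.52 202 [85. 60. 43.] [ 0.4594 -0.4209  0.012 ] [279. 166.]
T [ 0.5777 -0.3115  0.1868] 0.026
  S [ 0.5761 -0.317   0.202 ] 0.099
T [ 0.501  -0.646   1.1842] 0.07
  S [ 0.4974 -0.652   1.2433] 0.068
T [0.5585 0.2722 0.3082] 0.188
  S [0.5563 0.2683 0.273 ] 0.122
T [ 0.4646 -0.4228  0.5409] 0.13
  S [ 0.4616 -0.4261  0.4655] 0.066
T [0.3864 0.3219 0.2286] 0.026
  S [0.3915 0.3205 0.2026] 0.43
T [0.5351 0.4385 0.5157] 0.046
  S [0.5303 0.4331 0.4856] 0.284
T [0.4608 0.0712 0.0197] 0.692
top chiller [(0.8, array([236.6, 178.3])), (0.64, array([152.7, 157.4]))]
     [0.6043 0.0174 0.    ]
top cover [(0.84, array([232.7, 181.8]))]
     [0.5844 0.0319 0.044 ]
top plate_mid [(0.59, array([235. , 180.1]))]
     [0.592  0.0221 0.044 ]
top cover_handle [(0.75, array([235.6, 180.7])), (0.18, array([228.3, 213.1]))]
     [0.5754 0.0124 0.195 ]
top knob_grip [(0.55, array([230.2, 214.1]))]
     [0.445  0.038  0.0655]Traceback (most recent call last):
  File "<stdin>", line 15, in <module>
ValueError: it knows: chiller, cover, cover_handle, giftbox, jar, knob_grip, mould_left, mould_right, plate_mid, sign_left, slab, tongs
```

Run:
```python
from h import *
np.set_printoptions(precision=4,suppress=True)
M={}
for n in('top','side'):
    img=get_image(n)
    for t,z in(('cover',.044),('plate_mid',.044),('cover_handle',.195),('knob_grip',.0655)):
        L=tip_of(t,n)
        for d in L[:1]: print(n,t,round(d['confidence'],2),back([np.array(d['at'])[::-1]*[512,384]],z,n)[0])
    M[n]={t:silhouettes(t,n)[0]['mask'] for t in('chiller','cover')}
    print(n,{t:int(m.sum()) for t,m in M[n].items()})
    print('cover',fit({n:M[n]['cover']},[.6,.02,0,-.1],.112,.162,.044,.162))
    # housing centre is (-55,0)mm from plate mid
    mm=M[n]['chiller']|M[n]['cover']
    def f(p):
        c,s=np.cos(p[2]),np.sin(p[2])
        P=box(p[0]-.055*c,p[1]-.055*s,p[2],.3,.22,0,.04)
        r=np.maximum(render(P,n),render(box(p[0],p[1],p[2],.112,.162,.044,.162),n))
        return ((cv2.GaussianBlur(r,(0,0),1)-cv2.GaussianBlur(np.float64(mm),(0,0),1))**2).sum()/mm.sum()
    r=minimize(f,[.6,.02,-.1],method='Nelder-Mead',options=dict(initial_simplex=[[.6,.02,-.1],[.62,.02,-.1],[.6,.04,-.1],[.6,.02,.1]],xatol=1e-4,fatol=1e-5))
    print('chiller',r.x,r.fun)
    p=r.x;o=img.copy();c,s=np.cos(p[2]),np.sin(p[2])
    o=cv2.resize(o,None,fx=6,fy=6,interpolation=cv2.INTER_CUBIC)
    for P in(box(p[0]-.055*c,p[1]-.055*s,p[2],.3,.22,.04,.04),box(*p,.16,.2,.044,.044),box(*p,.112,.162,.162,.162),box(*p,.014,.104,.202,.202),box(p[0]-.145*c,p[1]-.145*s,p[2],.05,.014,.0795,.0795)):
        q=proj(P[[0,2,6,4]] ,n)
        cv2.polylines(o,[np.int32((q+.5)*6)],True,(255,0,0),1)
    u,v=np.mean(proj([[p[0]-.055,p[1],.08]],n),axis=0)*6
    u,v=int(u),int(v);cv2.imwrite(f'pics/ch_{n}.png',o[v-270:v+270,u-270:u+270,::-1])
```

```text
top cover 0.9 [0.5848 0.0281 0.044 ]
top plate_mid 0.63 [0.5862 0.0282 0.044 ]
top cover_handle 0.89 [0.5945 0.0239 0.195 ]
top {'chiller': 2461, 'cover': 1226}
cover (array([ 0.6029,  0.0236, -0.0889]), np.float64(0.010156065124607783))
chiller [ 0.5997  0.0226 -0.1089] 0.004933898855686676
side cover 0.68 [0.5962 0.0144 0.044 ]
side plate_mid 0.59 [0.608  0.0137 0.044 ]
side cover_handle 0.73 [0.6123 0.0147 0.195 ]
side knob_grip 0.58 [0.4506 0.0229 0.0655]
side {'chiller': 1609, 'cover': 1484}
cover (array([ 0.6001,  0.0183, -0.0528]), np.float64(0.00618906666670742))
chiller [ 0.6024  0.0109 -0.0719] 0.101550027689207
```

View pics/ch_top.png

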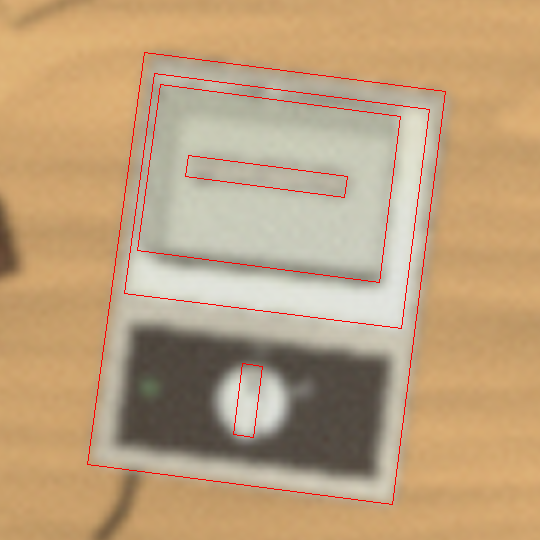

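View pics/ch_side.png

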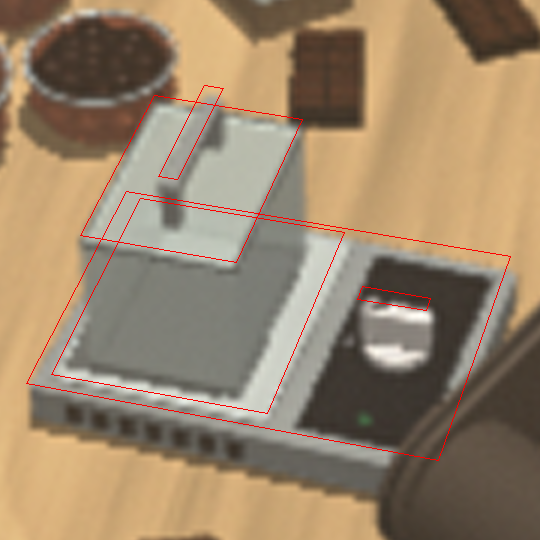

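The fit lies on the housing and the cover in the top view: middle of the plate at about (0.600, 0.0215), yaw −0.105. The handle bar is the only candidate for lifting. First I move above the handle.

Request:
send_rows(
  deltas=[
    {"dz": 40, "yaw": -0.12},
    {"dx": 22, "dy": -43, "yaw": -0.14},
    {"dx": 22, "dy": -43, "yaw": -0.14},
    {"dx": 22, "dy": -43, "yaw": -0.14},
    {"dx": 22, "dy": -43, "yaw": -0.14},
    {"dx": 22, "dy": -43, "yaw": -0.14},
    {"dx": 22, "dy": -43, "yaw": -0.14},
    {"dx": 22, "dy": -43, "yaw": -0.14},
    {"dx": 22, "dy": -43, "yaw": -0.137},
    {"dx": 22, "dy": -43},
    {"dx": 22, "dy": -43},
    {"dx": 22, "dy": -43},
  ],
  grip=-1,
  force=40,
)

```text
invalid input at $.deltas[0]: expected keys dx, dy, dz, yaw
```

Request:
send_rows(
  deltas=[
    {"dx": 24, "dy": -40},
    {"dx": 24, "dy": -40},
    {"dx": 24, "dy": -36},
    {},
    {},
  ],
)

```text
invalid input at $.deltas[0]: expected keys dx, dy, dz, yaw
```

Request:
send_rows(
  deltas=[
    {"dx": 0, "dy": 0, "dz": 40, "yaw": -0.12},
    {"dx": 22, "dy": -43, "dz": 0, "yaw": -0.14},
    {"dx": 22, "dy": -43, "dz": 0, "yaw": -0.14},
    {"dx": 22, "dy": -43, "dz": 0, "yaw": -0.14},
    {"dx": 22, "dy": -43, "dz": 0, "yaw": -0.14},
    {"dx": 22, "dy": -43, "dz": 0, "yaw": -0.14},
    {"dx": 22, "dy": -43, "dz": 0, "yaw": -0.14},
    {"dx": 22, "dy": -43, "dz": 0, "yaw": -0.14},
    {"dx": 22, "dy": -43, "dz": 0, "yaw": -0.137},
    {"dx": 22, "dy": -43, "dz": 0, "yaw": 0},
    {"dx": 22, "dy": -43, "dz": 0, "yaw": 0},
    {"dx": 22, "dy": -43, "dz": 0, "yaw": 0},
  ],
  grip=-1,
  force=40,
)

```text
time_s: 2.55
tool_pos: [0.53, 0.1359, 0.2717]
tool_rot: [0.744, 0.669, 0.0, 0.0]
force: [0.6, 0.2, 0.3]
finger_gap: 1.001
gripper_force: 0.0
```

Request:
send_rows(
  deltas=[
    {"dx": 24, "dy": -40, "dz": 0, "yaw": 0},
    {"dx": 24, "dy": -40, "dz": 0, "yaw": 0},
    {"dx": 24, "dy": -36, "dz": 0, "yaw": 0},
    {"dx": 0, "dy": 0, "dz": 0, "yaw": 0},
    {"dx": 0, "dy": 0, "dz": 0, "yaw": 0},
  ],
)

```text
time_s: 3.05
tool_pos: [0.6014, 0.0211, 0.271]
tool_rot: [0.744, 0.668, -0.0, -0.001]
force: [0.8, 1.0, 0.3]
finger_gap: 1.002
gripper_force: 0.0
```

Request:
send_rows(
  deltas=[
    {"dx": 0, "dy": 0, "dz": -40, "yaw": 0},
    {"dx": 0, "dy": 0, "dz": -35, "yaw": 0},
    {"dx": 0, "dy": 0, "dz": -18, "yaw": 0},
    {"dx": 0, "dy": 0, "dz": 0, "yaw": 0},
  ],
)

```text
time_s: 3.45
tool_pos: [0.5982, 0.0237, 0.1744]
tool_rot: [0.743, 0.669, -0.002, -0.003]
force: [-0.9, -0.2, -0.3]
finger_gap: 1.005
gripper_force: 0.0
```

Request:
send_rows(
  deltas=[
    {"dx": 0, "dy": 0, "dz": 0, "yaw": 0},
    {"dx": 0, "dy": 0, "dz": 0, "yaw": 0},
    {"dx": 0, "dy": 0, "dz": 0, "yaw": 0},
    {"dx": 0, "dy": 0, "dz": 0, "yaw": 0},
    {"dx": 0, "dy": 0, "dz": 0, "yaw": 0},
    {"dx": 0, "dy": 0, "dz": 0, "yaw": 0},
    {"dx": 0, "dy": 0, "dz": 0, "yaw": 0},
    {"dx": 0, "dy": 0, "dz": 0, "yaw": 0},
  ],
  grip=1,
  force=40,
)

```text
time_s: 4.25
tool_pos: [0.6014, 0.0218, 0.1791]
tool_rot: [0.744, 0.669, 0.0, 0.0]
force: [-3.8, 0.4, 4.8]
finger_gap: 0.154
gripper_force: 40.9
```

Request:
send_rows(
  deltas=[
    {"dx": 0, "dy": 0, "dz": 10, "yaw": 0},
    {"dx": 0, "dy": 0, "dz": 20, "yaw": 0},
    {"dx": 0, "dy": 0, "dz": 30, "yaw": 0},
    {"dx": 0, "dy": 0, "dz": 30, "yaw": 0},
    {"dx": 0, "dy": 0, "dz": 10, "yaw": 0},
    {"dx": 0, "dy": 0, "dz": 0, "yaw": 0},
  ],
)

```text
time_s: 4.85
tool_pos: [0.6021, 0.0216, 0.2796]
tool_rot: [0.744, 0.669, 0.001, 0.001]
force: [0.3, -0.1, -4.2]
finger_gap: 0.153
gripper_force: 39.7
```

Request:
send_rows(
  deltas=[
    {"dx": -10, "dy": -10, "dz": 0, "yaw": 0},
    {"dx": -20, "dy": -24, "dz": 0, "yaw": 0},
    {"dx": -25, "dy": -30, "dz": 0, "yaw": 0},
    {"dx": -25, "dy": -30, "dz": 0, "yaw": 0},
    {"dx": -25, "dy": -30, "dz": 0, "yaw": 0},
    {"dx": -25, "dy": -30, "dz": 0, "yaw": 0},
    {"dx": -25, "dy": -30, "dz": 0, "yaw": 0},
    {"dx": -25, "dy": -30, "dz": 0, "yaw": 0},
    {"dx": -20, "dy": -23, "dz": 0, "yaw": 0},
    {"dx": -10, "dy": -10, "dz": 0, "yaw": 0},
    {"dx": 0, "dy": 0, "dz": 0, "yaw": 0},
    {"dx": 0, "dy": 0, "dz": 0, "yaw": 0},
  ],
)

```text
time_s: 6.05
tool_pos: [0.3904, -0.2247, 0.2765]
tool_rot: [0.744, 0.668, 0.0, -0.002]
force: [-0.0, -0.4, -3.0]
finger_gap: 0.155
gripper_force: 39.7
```

Run:
```python
from h import *
im=get_image('side');cv2.imwrite('pics/s1.png',cv2.resize(im[:,:,::-1],(800,600),interpolation=cv2.INTER_CUBIC))
print(get_state()['tool_pos'],get_state()['force'])
```

```text
[ 0.39089549 -0.22451733  0.27685138] [-0.80956748 -0.49420229 -2.91811753]
```

View pics/s1.png

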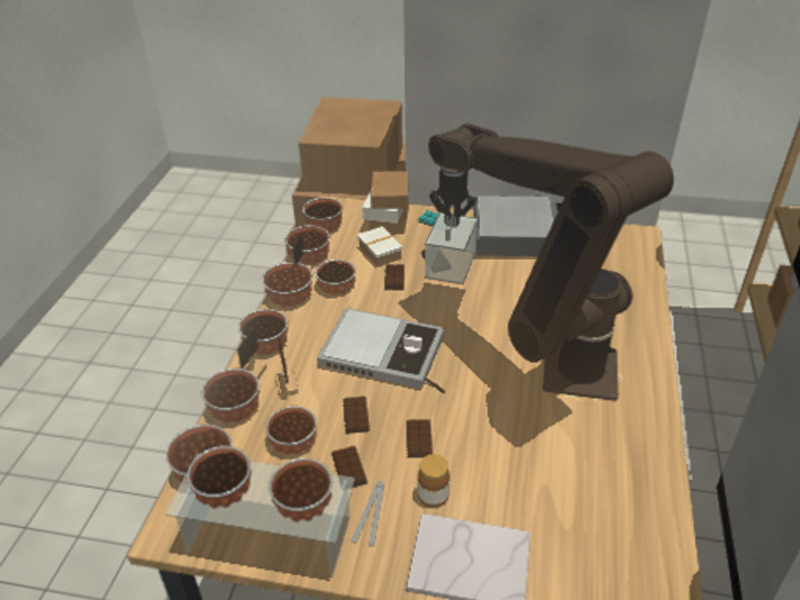

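The side view shows the cover held upright at (450,245) above free counter. The plate at (380,345) is bare, and the jar at (433,480) stands clear of the slab at (419,437). I lower it.

Request:
send_rows(
  deltas=[
    {"dx": 0, "dy": 0, "dz": -30, "yaw": 0},
    {"dx": 0, "dy": 0, "dz": -40, "yaw": 0},
    {"dx": 0, "dy": 0, "dz": -35, "yaw": 0},
    {"dx": 0, "dy": 0, "dz": -20, "yaw": 0},
    {"dx": 0, "dy": 0, "dz": -8, "yaw": 0},
    {"dx": 0, "dy": 0, "dz": -4, "yaw": 0},
    {"dx": 0, "dy": 0, "dz": -3, "yaw": 0},
    {"dx": 0, "dy": 0, "dz": 0, "yaw": 0},
    {"dx": 0, "dy": 0, "dz": 0, "yaw": 0},
  ],
)

```text
time_s: 7.0
tool_pos: [0.392, -0.2258, 0.1395]
tool_rot: [0.744, 0.669, 0.0, 0.001]
force: [-0.7, -0.2, -3.5]
finger_gap: 0.152
gripper_force: 39.7
```

Request:
send_rows(
  deltas=[
    {"dx": 0, "dy": 0, "dz": -2, "yaw": 0},
    {"dx": 0, "dy": 0, "dz": -2, "yaw": 0},
    {"dx": 0, "dy": 0, "dz": -1, "yaw": 0},
    {"dx": 0, "dy": 0, "dz": 0, "yaw": 0},
    {"dx": 0, "dy": 0, "dz": 0, "yaw": 0},
  ],
)

```text
time_s: 7.5
tool_pos: [0.3917, -0.2257, 0.1351]
tool_rot: [0.744, 0.669, -0.0, 0.0]
force: [-3.5, 1.8, 4.8]
finger_gap: 0.151
gripper_force: 40.9
```

Request:
send_rows(
  deltas=[
    {"dx": 0, "dy": 0, "dz": 0, "yaw": 0},
    {"dx": 0, "dy": 0, "dz": 0, "yaw": 0},
    {"dx": 0, "dy": 0, "dz": 0, "yaw": 0},
    {"dx": 0, "dy": 0, "dz": 0, "yaw": 0},
    {"dx": 0, "dy": 0, "dz": 0, "yaw": 0},
    {"dx": 0, "dy": 0, "dz": 0, "yaw": 0},
    {"dx": 0, "dy": 0, "dz": 20, "yaw": 0},
    {"dx": 0, "dy": 0, "dz": 40, "yaw": 0},
    {"dx": 0, "dy": 0, "dz": 50, "yaw": 0},
    {"dx": 0, "dy": 0, "dz": 30, "yaw": 0},
    {"dx": 0, "dy": 0, "dz": 0, "yaw": 0},
  ],
  grip=-1,
)

```text
time_s: 8.6
tool_pos: [0.3934, -0.2271, 0.2795]
tool_rot: [0.744, 0.669, 0.001, 0.006]
force: [0.2, -0.5, 0.4]
finger_gap: 1.001
gripper_force: 0.0
```

```bash
cat >> h.py <<'E'
def measure(verbose=1):
    """fits of brown slabs on the counter from both cameras"""
    res=[];S={}
    for n in('top','side'):
        img=get_image(n);S[n]=[s for s in slabs(n,img) if s[2][0]>s[2][1]+12 and s[1]<600]
    for s in S['top']:
        m=s[4];r,f=fit({'top':m},[s[3][0],s[3][1],0,.5,-.5,1.2],.06,.11,0,.02)
        l='top %s f%.3f n%d'%(np.round(r,4),f,s[1])
        for d in S['side']:
            if np.hypot(*(d[3]-s[3])[:2])<.035:
                r2,f2=fit({'side':d[4]},[*r],.06,.11,0,.02);l+=' | side %s f%.3f'%(np.round(r2,4),f2)
        print(l)
def tool():
    s=get_state();q=s['tool_rot'];a=2*np.arctan2(q[1],q[0])-np.pi/2
    print('tool',np.round(s['tool_pos'],4),'closing angle',round(a,4),'q',np.round(s['qpos'],2),'t',s['time_s'],'F',np.round(s['force'],1))
E
python3 - <<'E'
from h import *
measure();tool()
M={}
for n in('top','side'):
    img=get_image(n);M[n]=silhouettes('chiller',n)[0]['mask']
    def f(p,z0=0):
        c,s=np.cos(p[2]),np.sin(p[2])
        r=render(box(p[0]-.055*c,p[1]-.055*s,p[2],.3,.22,0,.04),n)
        return ((cv2.GaussianBlur(r,(0,0),1)-cv2.GaussianBlur(np.float64(M[n]),(0,0),1))**2).sum()/M[n].sum()
    r=minimize(f,[.6,.02,-.1],method='Nelder-Mead',options=dict(initial_simplex=[[.6,.02,-.1],[.62,.02,-.1],[.6,.04,-.1],[.6,.02,.1]],xatol=1e-4,fatol=1e-5))
    print('chiller',n,r.x,r.fun)
    for d in silhouettes('cover',n)[:1]: print('cover',n,fit({n:d['mask']},[.39,-.225,-.1],.112,.162,0,.118))
    for d in tip_of('knob_grip',n)[:1]:print('knob',n,back([np.array(d['at'])[::-1]*[512,384]],.0655,n)[0])
E
```

```text
top [0.5351 0.4391 0.5117] f0.066 n354 | side [0.5309 0.4354 0.5192] f0.276
top [ 0.4647 -0.4242  0.5702] f0.103 n322 | side [ 0.4833 -0.4649  0.1426] f1.758
top [0.5581 0.2737 0.3051] f0.055 n347 | side [0.5574 0.2697 0.3265] f0.036
top [0.3877 0.321  0.2154] f0.079 n337 | side [0.3847 0.315  0.1985] f0.127
top [ 0.5778 -0.3116  0.1857] f0.097 n316 | side [ 0.5754 -0.3142  0.2063] f0.094
tool [ 0.3907 -0.2246  0.2714] closing angle -0.106 q [-0.75 -0.26  2.05  0.    1.35 -0.64] t 8.8 F [ 0.4 -0.  -0.4]
chiller top [ 0.59918412  0.02284654 -0.11047055] 0.014763013018432402
cover top (array([ 0.40785615, -0.15477714, -0.16451595]), np.float64(1.6338109981877642))
knob top [0.44977185 0.03680146 0.0655    ]
chiller side [ 0.59729778  0.01290272 -0.10245099] 0.03333533284929676
cover side (array([ 0.39057657, -0.23467887,  0.10364974]), np.float64(3.196281299891682))
knob side [0.4403103  0.05983394 0.0655    ]
```

Request:
send_rows(
  deltas=[
    {"dx": 20, "dy": -8, "dz": 0, "yaw": 0.05},
    {"dx": 30, "dy": -14, "dz": 0, "yaw": 0.05},
    {"dx": 40, "dy": -20, "dz": 0, "yaw": 0.06},
    {"dx": 40, "dy": -20, "dz": -20, "yaw": 0.07},
    {"dx": 36, "dy": -17, "dz": -40, "yaw": 0.068},
    {"dx": 20, "dy": -9, "dz": -40, "yaw": 0},
    {"dx": 0, "dy": 0, "dz": -40, "yaw": 0},
    {"dx": 0, "dy": 0, "dz": -40, "yaw": 0},
    {"dx": 0, "dy": 0, "dz": -40, "yaw": 0},
    {"dx": 0, "dy": 0, "dz": 0, "yaw": 0},
    {"dx": 0, "dy": 0, "dz": 0, "yaw": 0},
  ],
)

```text
time_s: 10.3
tool_pos: [0.573, -0.3111, 0.0575]
tool_rot: [0.636, 0.772, -0.0, -0.001]
force: [-1.1, -1.3, 0.5]
finger_gap: 0.998
gripper_force: 0.0
```

```bash
python3 -c "
from h import *
tool()"
```

```text
tool [ 0.573  -0.3111  0.0575] closing angle 0.192 q [-0.65  0.42  1.74  0.    0.98 -0.84] t 10.3 F [-1.1 -1.3  0.5]
```

Request:
send_rows(
  deltas=[
    {"dx": 3, "dy": -2, "dz": -30, "yaw": 0},
    {"dx": 0, "dy": 0, "dz": -15, "yaw": 0},
    {"dx": 0, "dy": 0, "dz": -8, "yaw": 0},
    {"dx": 0, "dy": 0, "dz": 0, "yaw": 0},
    {"dx": 0, "dy": 0, "dz": 0, "yaw": 0},
    {"dx": 0, "dy": 0, "dz": 0, "yaw": 0},
  ],
)

```text
time_s: 10.9
tool_pos: [0.5771, -0.3139, 0.0064]
tool_rot: [0.636, 0.772, 0.0, 0.001]
force: [-0.0, -0.5, 0.5]
finger_gap: 0.998
gripper_force: 0.0
```

Request:
send_rows(
  deltas=[
    {"dx": 0, "dy": 0, "dz": 0, "yaw": 0},
    {"dx": 0, "dy": 0, "dz": 0, "yaw": 0},
    {"dx": 0, "dy": 0, "dz": 0, "yaw": 0},
    {"dx": 0, "dy": 0, "dz": 0, "yaw": 0},
    {"dx": 0, "dy": 0, "dz": 0, "yaw": 0},
    {"dx": 0, "dy": 0, "dz": 0, "yaw": 0},
  ],
  grip=1,
  force=30,
)

```text
time_s: 11.5
tool_pos: [0.5767, -0.3137, 0.0059]
tool_rot: [0.636, 0.772, -0.0, 0.001]
force: [-0.8, 0.6, 4.6]
finger_gap: 0.687
gripper_force: 34.0
```

Request:
send_rows(
  deltas=[
    {"dx": 0, "dy": 0, "dz": 30, "yaw": 0},
    {"dx": 0, "dy": 0, "dz": 40, "yaw": 0},
    {"dx": 0, "dy": 20, "dz": 30, "yaw": 0},
    {"dx": 3, "dy": 40, "dz": 0, "yaw": -0.05},
    {"dx": 3, "dy": 45, "dz": 0, "yaw": -0.05},
    {"dx": 3, "dy": 45, "dz": 0, "yaw": -0.05},
    {"dx": 3, "dy": 45, "dz": 0, "yaw": -0.05},
    {"dx": 3, "dy": 45, "dz": 0, "yaw": -0.05},
    {"dx": 3, "dy": 45, "dz": 0, "yaw": -0.05},
    {"dx": 3, "dy": 30, "dz": 0, "yaw": 0},
    {"dx": 0, "dy": 19.5, "dz": 0, "yaw": 0},
    {"dx": 0, "dy": 0, "dz": 0, "yaw": 0},
  ],
)

```text
time_s: 12.7
tool_pos: [0.5961, 0.024, 0.1035]
tool_rot: [0.743, 0.669, -0.001, -0.001]
force: [0.1, -0.4, -1.6]
finger_gap: 0.69
gripper_force: 33.3
```

Request:
send_rows(
  deltas=[
    {"dx": 0, "dy": 0, "dz": 0, "yaw": 0},
    {"dx": 0, "dy": 0, "dz": 0, "yaw": 0},
  ],
)

```text
time_s: 12.9
tool_pos: [0.5969, 0.0204, 0.1043]
tool_rot: [0.745, 0.668, -0.0, -0.0]
force: [-0.0, 0.1, -1.9]
finger_gap: 0.693
gripper_force: 33.3
```

```bash
python3 -c "
from h import *
tool()"
```

```text
tool [0.5969 0.0204 0.1043] closing angle -0.1088 q [-0.14  0.25  1.87 -0.    1.02 -0.03] t 12.9 F [-0.   0.1 -1.9]
```

Request:
send_rows(
  deltas=[
    {"dx": 1, "dy": 0, "dz": -25, "yaw": 0},
    {"dx": 0, "dy": 0, "dz": -18, "yaw": 0},
    {"dx": 0, "dy": 0, "dz": -6, "yaw": 0},
    {"dx": 0, "dy": 0, "dz": -3, "yaw": 0},
    {"dx": 0, "dy": 0, "dz": -2, "yaw": 0},
    {"dx": 0, "dy": 0, "dz": 0, "yaw": 0},
    {"dx": 0, "dy": 0, "dz": 0, "yaw": 0},
  ],
)

```text
time_s: 13.6
tool_pos: [0.5989, 0.021, 0.0518]
tool_rot: [0.744, 0.668, 0.001, 0.001]
force: [0.1, -0.1, -1.5]
finger_gap: 0.695
gripper_force: 33.3
```

Request:
send_rows(
  deltas=[
    {"dx": 0, "dy": 0, "dz": -1, "yaw": 0},
    {"dx": 0, "dy": 0, "dz": -1, "yaw": 0},
    {"dx": 0, "dy": 0, "dz": 0, "yaw": 0},
    {"dx": 0, "dy": 0, "dz": 0, "yaw": 0},
  ],
)

```text
time_s: 14.0
tool_pos: [0.5987, 0.0212, 0.0499]
tool_rot: [0.744, 0.668, 0.0, 0.0]
force: [-1.4, -0.2, 3.7]
finger_gap: 0.695
gripper_force: 33.9
```

Request:
send_rows(
  deltas=[
    {"dx": 0, "dy": 0, "dz": 0, "yaw": 0},
    {"dx": 0, "dy": 0, "dz": 0, "yaw": 0},
    {"dx": 0, "dy": 0, "dz": 0, "yaw": 0},
    {"dx": 0, "dy": 0, "dz": 0, "yaw": 0},
    {"dx": 0, "dy": 0, "dz": 20, "yaw": 0},
    {"dx": 0, "dy": 0, "dz": 40, "yaw": 0},
    {"dx": 0, "dy": 0, "dz": 40, "yaw": 0},
    {"dx": 0, "dy": 0, "dz": 0, "yaw": 0},
  ],
  grip=-1,
)

```text
time_s: 14.8
tool_pos: [0.6026, 0.0207, 0.1563]
tool_rot: [0.744, 0.668, 0.004, 0.005]
force: [0.7, -0.7, 0.3]
finger_gap: 1.004
gripper_force: 0.0
```

Request:
send_rows(
  deltas=[
    {"dx": 0, "dy": -20, "dz": 40, "yaw": 0.06},
    {"dx": -4, "dy": -40, "dz": 40, "yaw": 0.07},
    {"dx": -12, "dy": -46, "dz": 0, "yaw": 0.07},
    {"dx": -12, "dy": -46, "dz": 0, "yaw": 0.07},
    {"dx": -12, "dy": -46, "dz": 0, "yaw": 0.07},
    {"dx": -15, "dy": -46, "dz": 0, "yaw": 0.07},
    {"dx": -15, "dy": -46, "dz": 0, "yaw": 0.07},
    {"dx": -15, "dy": -46, "dz": 0, "yaw": 0.07},
    {"dx": -15, "dy": -46, "dz": 0, "yaw": 0.078},
    {"dx": -18, "dy": -40, "dz": 0, "yaw": 0},
    {"dx": -18, "dy": -23, "dz": 0, "yaw": 0},
    {"dx": 0, "dy": 0, "dz": 0, "yaw": 0},
  ],
)

```text
time_s: 16.0
tool_pos: [0.4603, -0.4221, 0.2231]
tool_rot: [0.504, 0.864, -0.0, -0.001]
force: [-0.2, 1.3, -0.4]
finger_gap: 1.003
gripper_force: 0.0
```

```bash
cat >> h.py <<'E'
def pile(k):
    """slab pile on plate (k slabs) and cover & chiller, both cams; image crop saved"""
    for n in('top','side'):
        img=get_image(n)
        L=[s for s in slabs(n,img) if np.hypot(s[3][0]-.6,s[3][1]-.02)<.09 and s[2][0]>s[2][1]+12]
        for s in L[:1]:
            print('pile',n,fit({n:s[4]},[.599,.021,-.108],.06,.11,.044,.044+.02*k),s[1])
        M=silhouettes('chiller',n)[0]['mask']
        for s in L: M=M|s[4]
        def f(p):
            c,s=np.cos(p[2]),np.sin(p[2])
            r=np.maximum(render(box(p[0]-.055*c,p[1]-.055*s,p[2],.3,.22,0,.04),n),render(box(.599,.021,-.108,.06,.11,.044,.044+.02*k),n))
            return ((cv2.GaussianBlur(r,(0,0),1)-cv2.GaussianBlur(np.float64(M),(0,0),1))**2).sum()/M.sum()
        r=minimize(f,[.6,.02,-.1],method='Nelder-Mead',options=dict(initial_simplex=[[.6,.02,-.1],[.62,.02,-.1],[.6,.04,-.1],[.6,.02,.1]],xatol=1e-4,fatol=1e-5))
        print('chiller',n,r.x,r.fun)
E
python3 - <<'E'
from h import *
np.set_printoptions(precision=4,suppress=True)
measure();tool();pile(1)
E
```

```text
top [0.5595 0.2724 0.319 ] f0.038 n365 | side [0.5575 0.2667 0.3085] f0.170
top [0.5353 0.4398 0.5154] f0.064 n355 | side [0.5321 0.4339 0.5014] f0.217
top [0.389  0.3208 0.2169] f0.112 n319 | side [0.3846 0.3154 0.1988] f0.096
top [ 0.6073  0.03   -0.1225] f0.006 n393
top [ 0.4717 -0.4113  0.7083] f0.547 n220
tool [ 0.4631 -0.4181  0.2237] closing angle 0.5209 q [-0.9   0.18  1.72  0.    1.25 -1.42] t 16.2 F [ 0.1 -0.4  0.2]
pile top (array([ 0.599 ,  0.0275, -0.1259]), np.float64(0.08340397520896632)) 339
chiller top [ 0.6     0.0222 -0.1049] 0.010912643765235137
pile side (array([ 0.5984,  0.0219, -0.0691]), np.float64(0.11296675497717973)) 272
chiller side [ 0.5979  0.0134 -0.1063] 0.036354713567755055
```

Request:
send_rows(
  deltas=[
    {"dx": 0, "dy": 0, "dz": -40, "yaw": 0},
    {"dx": 0, "dy": 0, "dz": -40, "yaw": 0},
    {"dx": 0, "dy": 0, "dz": -40, "yaw": 0},
    {"dx": 0, "dy": 0, "dz": -30, "yaw": 0},
    {"dx": 0, "dy": 0, "dz": 0, "yaw": 0},
    {"dx": 0, "dy": 0, "dz": 0, "yaw": 0},
    {"dx": 0, "dy": 0, "dz": 0, "yaw": 0},
    {"dx": 0, "dy": 0, "dz": 0, "yaw": 0},
  ],
)

```text
time_s: 17.3
tool_pos: [0.464, -0.4205, 0.0771]
tool_rot: [0.501, 0.865, -0.001, 0.002]
force: [-0.3, -0.3, -0.6]
finger_gap: 1.002
gripper_force: 0.0
```

```bash
cat >> h.py <<'E'
def softfit(imgs,x0,lx,ly,z0,z1,sig=.9,pad=10):
    """fit box pose to image intensity: two-level model, inside/outside levels per camera solved linearly"""
    def f(p,ret=0):
        e=0
        for n,g in imgs.items():
            P0=proj(box(*x0,lx,ly,z0,z1),n);a,b=np.int32(P0.min(0))-pad,np.int32(P0.max(0))+pad
            r=cv2.GaussianBlur(render(box(*p,lx,ly,z0,z1),n),(0,0),sig)[a[1]:b[1],a[0]:b[0]].ravel();q=g[a[1]:b[1],a[0]:b[0]].ravel()
            A=np.c_[r,1-r];c,*_=np.linalg.lstsq(A,q,rcond=None)
            e+=((A@c-q)**2).mean()/q.var()
        return e
    x0=np.float64(x0)
    r=minimize(f,x0,method='Nelder-Mead',options=dict(initial_simplex=[x0,x0+[.01,0,0],x0+[0,.01,0],x0+[0,0,.1]],xatol=1e-4,fatol=1e-6))
    return r.x,r.fun
E
python3 - <<'E'
from h import *
np.set_printoptions(precision=4,suppress=True)
tool()
I={n:get_image(n) for n in('top','side')}
G={n:np.float64(cv2.cvtColor(i,cv2.COLOR_RGB2GRAY)) for n,i in I.items()}
for n in G:
    print(n,'pile',softfit({n:G[n]},[.599,.024,-.108],.06,.11,.044,.064))
    # blue-ish channel distinguishes grey housing from wood
    B=np.float64(I[n][:,:,2])-np.float64(I[n][:,:,0]);
    print(n,'housing(b-r)',softfit({n:B},[.6-.055,.021+.006,-.108],.3,.22,0,.04,pad=6))
    # knob skirt
c,s=np.cos(-.107),np.sin(-.107)
n='top'
o=cv2.resize(I[n],None,fx=6,fy=6,interpolation=cv2.INTER_CUBIC)
p=[.5995,.0222,-.107]
for P,col in((box(p[0]-.055*c,p[1]-.055*s,p[2],.3,.22,.04,.04),(255,0,0)),(box(*p,.16,.2,.044,.044),(0,0,255)),(box(.6005,.0275,-.12,.06,.11,.064,.064),(0,255,0))):
    cv2.polylines(o,[np.int32((proj(P[[0,2,6,4]],n)+.5)*6)],True,col,1)
u,v=np.int32(proj([[.545,.028,.04]],n)[0]*6);cv2.imwrite('pics/p1.png',o[v-270:v+270,u-270:u+270,::-1])
E
```

```text
tool [ 0.464  -0.4205  0.0771] closing angle 0.5201 q [-0.9   0.34  1.81 -0.    0.99 -1.42] t 17.3 F [-0.3 -0.3 -0.6]
top pile (array([ 0.6007,  0.0256, -0.1246]), np.float64(0.15548989997930673))
top housing(b-r) (array([ 0.542 ,  0.0263, -0.1186]), np.float64(0.09568306287673807))
side pile (array([ 0.5992,  0.0246, -0.0786]), np.float64(0.4454761326037055))
side housing(b-r) (array([ 0.5412,  0.0214, -0.1092]), np.float64(0.2748818130333086))
```

View pics/p1.png

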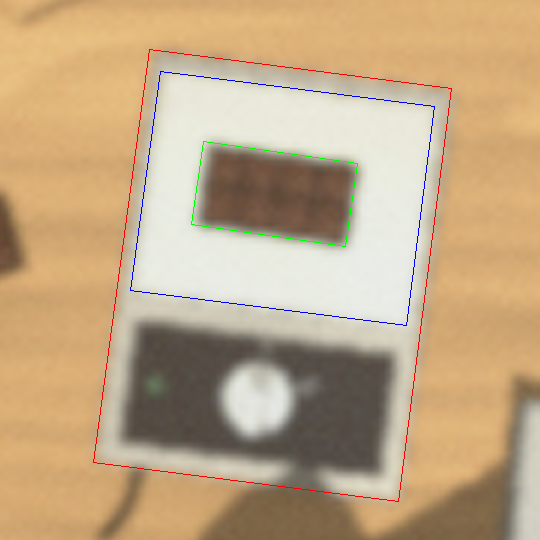

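The top crop shows the first slab flat and square on the plate. Its centre is at about (278,196) against plate centre (283,198), so it is roughly 3 mm off in +y, and I will stack on it. I now refine the remaining slabs' positions with intensity fits on the unobstructed first pictures.

Run:
```python
from h import *
np.set_printoptions(precision=4,suppress=True)
old={n:cv2.resize(cv2.imread(f'pics/{f}.png'),(512,384),interpolation=cv2.INTER_AREA) for n,f in(('top','top0'),('side','side0'))}
new={n:get_image(n)[:,:,::-1] for n in('top','side')}
for name,x0 in dict(s4=[.5775,-.312,.19],s5=[.4645,-.4235,.53],sA=[.559,.272,.31],sB=[.535,.439,.515],sC=[.388,.321,.22]).items():
    for lab,I in(('old',old),('new',new)):
        print(name,lab,*[(n,*softfit({n:np.float64(i[:,:,2])},x0,.06,.11,0,.02,pad=5)) for n,i in I.items()])
```

```text
s4 old ('top', array([ 0.5774, -0.3085,  0.1842]), np.float64(0.1196232909521271)) ('side', array([ 0.5781, -0.3154,  0.2009]), np.float64(0.5134086531926076))
s4 new ('top', array([ 0.6046, -0.2907,  0.1211]), np.float64(0.8456321434201876)) ('side', array([ 0.5857, -0.2843,  0.0437]), np.float64(0.6913831402851114))
s5 old ('top', array([ 0.465 , -0.4209,  0.5549]), np.float64(0.061000690248691404)) ('side', array([ 0.4642, -0.4237,  0.5144]), np.float64(0.13507364562669583))
s5 new ('top', array([ 0.4605, -0.4257,  0.6378]), np.float64(0.7847896756170898)) ('side', array([ 0.4982, -0.4026, -0.2242]), np.float64(0.591478150355372))
sA old ('top', array([0.5575, 0.2714, 0.3227]), np.float64(0.07931422277101818)) ('side', array([0.5564, 0.2724, 0.32  ]), np.float64(0.11678788898709638))
sA new ('top', array([0.5574, 0.2711, 0.3256]), np.float64(0.08097628402227247)) ('side', array([0.5563, 0.2722, 0.319 ]), np.float64(0.13066367501145135))
sB old ('top', array([0.5335, 0.4372, 0.486 ]), np.float64(0.07827075498704664)) ('side', array([0.5315, 0.4393, 0.4818]), np.float64(0.4855349101998493))
sB new ('top', array([0.5335, 0.4372, 0.4875]), np.float64(0.07897582989734253)) ('side', array([0.5318, 0.4393, 0.4814]), np.float64(0.49264362293926706))
sC old ('top', array([0.3869, 0.3177, 0.2277]), np.float64(0.053959940671256965)) ('side', array([0.3754, 0.3174, 0.2431]), np.float64(0.4384312273282277))
sC new ('top', array([0.3868, 0.3177, 0.23  ]), np.float64(0.056543882665433094)) ('side', array([0.3851, 0.3191, 0.2038]), np.float64(0.13893034152347053))
```

Request:
send_rows(
  deltas=[
    {"dx": 0.5, "dy": -1, "dz": -40, "yaw": 0.015},
    {"dx": 0, "dy": 0, "dz": -22, "yaw": 0},
    {"dx": 0, "dy": 0, "dz": -9, "yaw": 0},
    {"dx": 0, "dy": 0, "dz": 0, "yaw": 0},
    {"dx": 0, "dy": 0, "dz": 0, "yaw": 0},
    {"dx": 0, "dy": 0, "dz": 0, "yaw": 0},
  ],
)

```text
time_s: 18.1
tool_pos: [0.4642, -0.4212, 0.0051]
tool_rot: [0.495, 0.869, -0.001, 0.002]
force: [0.6, -0.2, 0.6]
finger_gap: 0.994
gripper_force: 0.0
```

Request:
send_rows(
  deltas=[
    {"dx": 0, "dy": 0, "dz": 0, "yaw": 0},
    {"dx": 0, "dy": 0, "dz": 0, "yaw": 0},
    {"dx": 0, "dy": 0, "dz": 0, "yaw": 0},
    {"dx": 0, "dy": 0, "dz": 0, "yaw": 0},
    {"dx": 0, "dy": 0, "dz": 0, "yaw": 0},
    {"dx": 0, "dy": 0, "dz": 0, "yaw": 0},
  ],
  grip=1,
  force=30,
)

```text
time_s: 18.7
tool_pos: [0.4637, -0.4208, 0.0045]
tool_rot: [0.495, 0.869, -0.0, 0.001]
force: [-0.8, -0.2, 5.7]
finger_gap: 0.697
gripper_force: 34.2
```

Request:
send_rows(
  deltas=[
    {"dx": 0, "dy": 0, "dz": 30, "yaw": 0},
    {"dx": 10, "dy": 0, "dz": 40, "yaw": 0},
    {"dx": 25, "dy": 10, "dz": 30, "yaw": -0.06},
    {"dx": 25, "dy": 30, "dz": 10, "yaw": -0.07},
    {"dx": 20, "dy": 40, "dz": 0, "yaw": -0.07},
    {"dx": 15, "dy": 45, "dz": 0, "yaw": -0.07},
    {"dx": 15, "dy": 45, "dz": 0, "yaw": -0.07},
    {"dx": 10, "dy": 48, "dz": 0, "yaw": -0.07},
    {"dx": 10, "dy": 48, "dz": 0, "yaw": -0.07},
    {"dx": 5, "dy": 48, "dz": 0, "yaw": -0.07},
    {"dx": 0.6, "dy": 48, "dz": 0, "yaw": -0.0925},
    {"dx": 0, "dy": 40, "dz": 0, "yaw": 0},
  ],
)

```text
time_s: 19.9
tool_pos: [0.5979, -0.0152, 0.1121]
tool_rot: [0.744, 0.668, -0.0, -0.001]
force: [0.1, -0.1, -1.5]
finger_gap: 0.692
gripper_force: 33.4
```

Request:
send_rows(
  deltas=[
    {"dx": 0, "dy": 30, "dz": 0, "yaw": 0},
    {"dx": 0, "dy": 15.3, "dz": 0, "yaw": 0},
    {"dx": 0, "dy": 0, "dz": 0, "yaw": 0},
    {"dx": 0, "dy": 0, "dz": 0, "yaw": 0},
    {"dx": 0, "dy": 0, "dz": 0, "yaw": 0},
    {"dx": 0, "dy": 0, "dz": 0, "yaw": 0},
  ],
)

```text
time_s: 20.5
tool_pos: [0.599, 0.0257, 0.1131]
tool_rot: [0.745, 0.667, -0.0, 0.0]
force: [-0.1, -0.2, -1.8]
finger_gap: 0.693
gripper_force: 33.4
```

```bash
python3 -c "
from h import *
tool()"
```

```text
tool [0.599  0.0257 0.1131] closing angle -0.1095 q [-0.13  0.25  1.86 -0.    1.04 -0.02] t 20.5 F [-0.1 -0.2 -1.8]
```

Request:
send_rows(
  deltas=[
    {"dx": 0, "dy": 0.8, "dz": -25, "yaw": 0},
    {"dx": 0, "dy": 0, "dz": -12, "yaw": 0},
    {"dx": 0, "dy": 0, "dz": -4, "yaw": 0},
    {"dx": 0, "dy": 0, "dz": -2, "yaw": 0},
    {"dx": 0, "dy": 0, "dz": -1, "yaw": 0},
    {"dx": 0, "dy": 0, "dz": -1, "yaw": 0},
    {"dx": 0, "dy": 0, "dz": 0, "yaw": 0},
    {"dx": 0, "dy": 0, "dz": 0, "yaw": 0},
    {"dx": 0, "dy": 0, "dz": 0, "yaw": 0},
  ],
)

```text
time_s: 21.4
tool_pos: [0.5991, 0.0281, 0.0686]
tool_rot: [0.744, 0.668, 0.0, 0.0]
force: [1.0, 0.2, -1.4]
finger_gap: 0.691
gripper_force: 33.4
```

Request:
send_rows(
  deltas=[
    {"dx": 0, "dy": -1.2, "dz": -0.5, "yaw": 0},
    {"dx": 0, "dy": 0, "dz": -0.5, "yaw": 0},
    {"dx": 0, "dy": 0, "dz": 0, "yaw": 0},
    {"dx": 0, "dy": 0, "dz": 0, "yaw": 0},
  ],
)

```text
time_s: 21.8
tool_pos: [0.5993, 0.0272, 0.0685]
tool_rot: [0.744, 0.668, 0.001, -0.0]
force: [-1.7, 3.3, 4.8]
finger_gap: 0.69
gripper_force: 34.1
```

Request:
send_rows(
  deltas=[
    {"dx": 0, "dy": 0, "dz": 0, "yaw": 0},
    {"dx": 0, "dy": 0, "dz": 0, "yaw": 0},
    {"dx": 0, "dy": 0, "dz": 0, "yaw": 0},
    {"dx": 0, "dy": 0, "dz": 0, "yaw": 0},
    {"dx": 0, "dy": 0, "dz": 20, "yaw": 0},
    {"dx": 0, "dy": 0, "dz": 40, "yaw": 0},
    {"dx": 0, "dy": 20, "dz": 30, "yaw": 0},
    {"dx": -7, "dy": 40, "dz": 0, "yaw": 0.07},
    {"dx": -7, "dy": 46, "dz": 0, "yaw": 0.07},
    {"dx": -7, "dy": 46, "dz": 0, "yaw": 0.07},
    {"dx": -7, "dy": 46, "dz": 0, "yaw": 0.07},
    {"dx": -14, "dy": 46, "dz": 0, "yaw": 0.151},
  ],
  grip=-1,
)

```text
time_s: 23.0
tool_pos: [0.5568, 0.2724, 0.1572]
tool_rot: [0.583, 0.813, 0.0, 0.0]
force: [-0.3, -0.2, -0.0]
finger_gap: 0.999
gripper_force: 0.0
```

Request:
send_rows(
  deltas=[
    {"dx": 0, "dy": 0, "dz": -40, "yaw": 0},
    {"dx": 0, "dy": 0, "dz": -35, "yaw": 0},
    {"dx": 0, "dy": 0, "dz": 0, "yaw": 0},
    {"dx": 0, "dy": 0, "dz": 0, "yaw": 0},
    {"dx": 0, "dy": 0, "dz": 0, "yaw": 0},
  ],
)

```text
time_s: 23.5
tool_pos: [0.5586, 0.2709, 0.0845]
tool_rot: [0.585, 0.811, 0.002, 0.001]
force: [0.4, 0.9, -0.3]
finger_gap: 0.998
gripper_force: 0.0
```

```bash
cat >> h.py <<'E'
def check(k,x0=(.599,.026,-.11)):
    I={n:get_image(n) for n in('top','side')}
    for n in I:
        R=np.float64(I[n][:,:,0])
        z=.044+.02*k
        print(n,'top slab' if k>1 else 'pile',softfit({n:R},x0,.06,.11,z-.02 if n=='top' else .044,z,pad=4))
        if n=='top':
            print('plate',softfit({n:R},[.598,.021,-.11],.16,.2,.044,.044,pad=3),softfit({n:np.float64(I[n][:,:,2])-R},[.544,.0265,-.11],.3,.22,.0,.04,pad=4))
    for x0 in([.557,.2717,.322],[.5335,.4372,.487],[.3868,.3177,.23]):
        print('slab',softfit({'top':np.float64(I['top'][:,:,0])},x0,.06,.11,0,.02,pad=5))
    tool();return I
E
python3 - <<'E'
from h import *
np.set_printoptions(precision=4,suppress=True)
I=check(2)
n='top';o=cv2.resize(I[n],None,fx=8,fy=8,interpolation=cv2.INTER_CUBIC);u,v=np.int32(proj([[.59,.02,.06]],n)[0]*8)
o2=cv2.resize(I['side'],None,fx=8,fy=8,interpolation=cv2.INTER_CUBIC);u2,v2=np.int32(proj([[.59,.02,.06]],'side')[0]*8)
cv2.imwrite('pics/p2.png',np.hstack([o[v-250:v+250,u-200:u+200],o2[v2-250:v2+250,u2-200:u2+200]])[:,:,::-1])
E
```

```text
top top slab (array([ 0.6001,  0.0248, -0.1082]), np.float64(0.05089098061829228))
plate (array([ 0.5963,  0.0199, -0.1114]), np.float64(0.9970271894711059)) (array([ 0.5434,  0.0264, -0.1158]), np.float64(0.09441089197053347))
side top slab (array([ 0.6125,  0.049 , -0.1239]), np.float64(0.7991932975337778))
slab (array([0.5505, 0.2825, 0.4857]), np.float64(0.7120034715109654))
slab (array([0.5519, 0.4007, 1.3946]), np.float64(0.5971902382644709))
slab (array([0.3723, 0.3106, 0.1869]), np.float64(0.9003786353683183))
tool [0.5587 0.2709 0.0849] closing angle 0.3218 q [ 0.29  0.32  1.82 -0.    1.   -0.03] t 23.6 F [-0.9 -0.8  0.3]
```

View pics/p2.png

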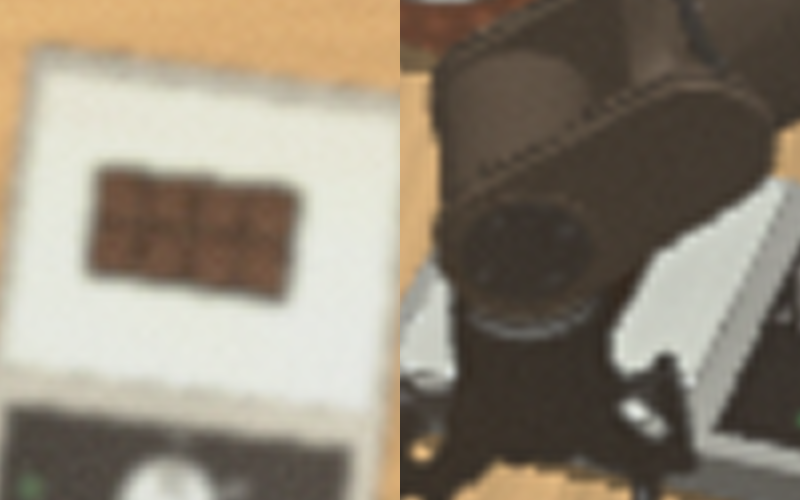

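The top crop shows the two slabs flush at (195,232), with the plate visible all round. The side crop is blocked by the arm. I pick the third slab.

Request:
send_rows(
  deltas=[
    {"dx": -1.5, "dy": 0.5, "dz": -40, "yaw": 0},
    {"dx": 0, "dy": 0, "dz": -28, "yaw": 0},
    {"dx": 0, "dy": 0, "dz": -11, "yaw": 0},
    {"dx": 0, "dy": 0, "dz": 0, "yaw": 0},
    {"dx": 0, "dy": 0, "dz": 0, "yaw": 0},
    {"dx": 0, "dy": 0, "dz": 0, "yaw": 0},
    {"dx": 0, "dy": 0, "dz": 0, "yaw": 0},
  ],
)

```text
time_s: 24.3
tool_pos: [0.5567, 0.2717, 0.0051]
tool_rot: [0.584, 0.811, 0.001, 0.001]
force: [-0.1, -0.1, -0.7]
finger_gap: 0.999
gripper_force: 0.0
```

Request:
send_rows(
  deltas=[
    {"dx": 0, "dy": 0, "dz": 0, "yaw": 0},
    {"dx": 0, "dy": 0, "dz": 0, "yaw": 0},
    {"dx": 0, "dy": 0, "dz": 0, "yaw": 0},
    {"dx": 0, "dy": 0, "dz": 0, "yaw": 0},
    {"dx": 0, "dy": 0, "dz": 0, "yaw": 0},
    {"dx": 0, "dy": 0, "dz": 0, "yaw": 0},
  ],
  grip=1,
  force=30,
)

```text
time_s: 24.9
tool_pos: [0.5561, 0.2716, 0.0041]
tool_rot: [0.584, 0.811, 0.001, 0.0]
force: [-0.7, 0.5, 5.4]
finger_gap: 0.697
gripper_force: 34.4
```

Request:
send_rows(
  deltas=[
    {"dx": 0, "dy": 0, "dz": 30, "yaw": 0},
    {"dx": 0, "dy": 0, "dz": 45, "yaw": 0},
    {"dx": 0, "dy": -10, "dz": 45, "yaw": -0.04},
    {"dx": 6, "dy": -30, "dz": 10, "yaw": -0.06},
    {"dx": 7, "dy": -42, "dz": 0, "yaw": -0.07},
    {"dx": 7, "dy": -45, "dz": 0, "yaw": -0.07},
    {"dx": 8, "dy": -45, "dz": 0, "yaw": -0.07},
    {"dx": 8, "dy": -40, "dz": 0, "yaw": -0.07},
    {"dx": 7.1, "dy": -33.6, "dz": 0, "yaw": -0.0513},
    {"dx": 0, "dy": 0, "dz": 0, "yaw": 0},
    {"dx": 0, "dy": 0, "dz": 0, "yaw": 0},
    {"dx": 0, "dy": 0, "dz": 0, "yaw": 0},
  ],
)

```text
time_s: 26.1
tool_pos: [0.5975, 0.0266, 0.1321]
tool_rot: [0.744, 0.668, -0.001, -0.001]
force: [-0.3, -0.2, -2.0]
finger_gap: 0.692
gripper_force: 33.6
```

Request:
send_rows(
  deltas=[
    {"dx": 0, "dy": 0, "dz": -25, "yaw": 0},
    {"dx": 0, "dy": 0, "dz": -10, "yaw": 0},
    {"dx": 0, "dy": 0, "dz": -4, "yaw": 0},
    {"dx": 0, "dy": 0, "dz": 0, "yaw": 0},
    {"dx": 0, "dy": 0, "dz": 0, "yaw": 0},
    {"dx": 0, "dy": 0, "dz": 0, "yaw": 0},
    {"dx": 0, "dy": 0, "dz": 0, "yaw": 0},
  ],
)

```text
time_s: 26.8
tool_pos: [0.599, 0.0257, 0.0951]
tool_rot: [0.744, 0.668, 0.001, 0.001]
force: [0.6, 0.4, -1.8]
finger_gap: 0.695
gripper_force: 33.6
```

Request:
send_rows(
  deltas=[
    {"dx": 0, "dy": 0, "dz": -3, "yaw": 0},
    {"dx": 0, "dy": 0, "dz": -2, "yaw": 0},
    {"dx": 0, "dy": 0, "dz": -1, "yaw": 0},
    {"dx": 0, "dy": 0, "dz": -1, "yaw": 0},
    {"dx": 0, "dy": 0, "dz": 0, "yaw": 0},
    {"dx": 0, "dy": 0, "dz": 0, "yaw": 0},
  ],
)

```text
time_s: 27.4
tool_pos: [0.5983, 0.0257, 0.0882]
tool_rot: [0.745, 0.668, -0.0, -0.0]
force: [-4.1, 0.0, 4.8]
finger_gap: 0.692
gripper_force: 34.4
```

Request:
send_rows(
  deltas=[
    {"dx": 0, "dy": 0, "dz": 0, "yaw": 0},
    {"dx": 0, "dy": 0, "dz": 0, "yaw": 0},
    {"dx": 0, "dy": 0, "dz": 0, "yaw": 0},
    {"dx": 0, "dy": 0, "dz": 0, "yaw": 0},
    {"dx": 0, "dy": 0, "dz": -10, "yaw": 0},
    {"dx": 0, "dy": 0, "dz": -15, "yaw": 0},
    {"dx": 0, "dy": 0, "dz": -10, "yaw": 0},
    {"dx": 0, "dy": 0, "dz": 0, "yaw": 0},
    {"dx": 0, "dy": 0, "dz": 0, "yaw": 0},
    {"dx": 0, "dy": 0, "dz": 0, "yaw": 0},
  ],
  grip=-1,
)

```text
time_s: 28.4
tool_pos: [0.5988, 0.0257, 0.0524]
tool_rot: [0.745, 0.668, 0.0, 0.0]
force: [-0.0, -0.4, 1.0]
finger_gap: 1.003
gripper_force: 0.0
```

Request:
send_rows(
  deltas=[
    {"dx": 0, "dy": 0, "dz": 0, "yaw": 0},
    {"dx": 0, "dy": 0, "dz": 0, "yaw": 0},
    {"dx": 0, "dy": 0, "dz": 0, "yaw": 0},
    {"dx": 0, "dy": 0, "dz": 0, "yaw": 0},
    {"dx": 0, "dy": 0, "dz": 0, "yaw": 0},
    {"dx": 0, "dy": -1, "dz": 0, "yaw": 0},
    {"dx": 0, "dy": -1, "dz": 0, "yaw": 0},
    {"dx": 0, "dy": -1, "dz": 0, "yaw": 0},
    {"dx": 0, "dy": -1, "dz": 0, "yaw": 0},
    {"dx": 0, "dy": -1, "dz": 0, "yaw": 0},
    {"dx": 0, "dy": 0, "dz": 0, "yaw": 0},
    {"dx": 0, "dy": 0, "dz": 0, "yaw": 0},
  ],
  grip=1,
  force=30,
)

```text
time_s: 29.6
tool_pos: [0.5987, 0.0222, 0.0529]
tool_rot: [0.744, 0.668, 0.001, -0.001]
force: [-0.3, 5.8, 4.7]
finger_gap: 0.701
gripper_force: 35.4
```

Request:
send_rows(
  deltas=[
    {"dx": 0, "dy": -1.5, "dz": 0, "yaw": 0},
    {"dx": 0, "dy": 0, "dz": 0, "yaw": 0},
    {"dx": 0, "dy": 0, "dz": 0, "yaw": 0},
    {"dx": 0, "dy": 0, "dz": 0, "yaw": 0},
  ],
)

```text
time_s: 30.0
tool_pos: [0.5986, 0.0207, 0.053]
tool_rot: [0.744, 0.668, 0.001, -0.001]
force: [-0.4, 5.6, 4.9]
finger_gap: 0.696
gripper_force: 35.4
```

Request:
send_rows(
  deltas=[
    {"dx": 0, "dy": 0, "dz": 0, "yaw": 0},
    {"dx": 0, "dy": 0, "dz": 0, "yaw": 0},
    {"dx": 0, "dy": 0, "dz": 0, "yaw": 0},
    {"dx": 0, "dy": 0, "dz": 0, "yaw": 0},
    {"dx": 0, "dy": 0, "dz": 15, "yaw": 0},
    {"dx": 0, "dy": 0, "dz": 35, "yaw": 0},
    {"dx": 0, "dy": 0, "dz": 45, "yaw": 0},
    {"dx": -5, "dy": 30, "dz": 15, "yaw": 0.06},
    {"dx": -7, "dy": 44, "dz": 0, "yaw": 0.07},
    {"dx": -7, "dy": 46, "dz": 0, "yaw": 0.07},
    {"dx": -7, "dy": 46, "dz": 0, "yaw": 0.07},
    {"dx": -7, "dy": 46, "dz": 0, "yaw": 0.07},
  ],
  grip=-1,
)

```text
time_s: 31.2
tool_pos: [0.5652, 0.2328, 0.1638]
tool_rot: [0.62, 0.785, 0.001, 0.001]
force: [1.3, -0.2, -0.1]
finger_gap: 0.998
gripper_force: 0.0
```

Request:
send_rows(
  deltas=[
    {"dx": -7, "dy": 46, "dz": 0, "yaw": 0.07},
    {"dx": -7, "dy": 46, "dz": 0, "yaw": 0.07},
    {"dx": -8, "dy": 46, "dz": 0, "yaw": 0.07},
    {"dx": -10, "dy": 44, "dz": 0, "yaw": 0.046},
    {"dx": 0, "dy": 22.5, "dz": 0, "yaw": 0},
    {"dx": 0, "dy": 0, "dz": -40, "yaw": 0},
    {"dx": 0, "dy": 0, "dz": -35, "yaw": 0},
    {"dx": 0, "dy": 0, "dz": 0, "yaw": 0},
    {"dx": 0, "dy": 0, "dz": 0, "yaw": 0},
    {"dx": 0, "dy": 0, "dz": 0, "yaw": 0},
  ],
)

```text
time_s: 32.2
tool_pos: [0.5351, 0.4364, 0.0904]
tool_rot: [0.516, 0.857, 0.002, 0.001]
force: [0.9, 0.4, 1.1]
finger_gap: 0.999
gripper_force: 0.0
```

Run:
```python
from h import *
np.set_printoptions(precision=4,suppress=True)
I=check(3,(.599,.021,-.11))
```

```text
top top slab (array([ 0.599 ,  0.0202, -0.1198]), np.float64(0.037902596630430344))
plate (array([ 0.6477, -0.0257, -0.0769]), np.float64(0.8907791920944697)) (array([ 0.5435,  0.0262, -0.1156]), np.float64(0.06946492065975955))
side top slab (array([ 0.5955,  0.0477, -0.5754]), np.float64(0.5118480718690891))
slab (array([0.5706, 0.2719, 0.0598]), np.float64(0.8919055671464741))
slab (array([0.5287, 0.4486, 0.4387]), np.float64(0.6796885089615267))
slab (array([0.3876, 0.3139, 0.1261]), np.float64(0.41364229698489396))
tool [0.5352 0.4364 0.0905] closing angle 0.4868 q [ 0.54  0.45  1.63 -0.    1.05  0.05] t 32.3 F [0.3 0.4 0.1]
```

Request:
send_rows(
  deltas=[
    {"dx": -2, "dy": 1.2, "dz": -40, "yaw": 0},
    {"dx": 0, "dy": 0, "dz": -34, "yaw": 0},
    {"dx": 0, "dy": 0, "dz": -11, "yaw": 0},
    {"dx": 0, "dy": 0, "dz": 0, "yaw": 0},
    {"dx": 0, "dy": 0, "dz": 0, "yaw": 0},
    {"dx": 0, "dy": 0, "dz": 0, "yaw": 0},
    {"dx": 0, "dy": 0, "dz": 0, "yaw": 0},
  ],
)

```text
time_s: 33.0
tool_pos: [0.5328, 0.4378, 0.0046]
tool_rot: [0.516, 0.857, 0.002, 0.001]
force: [-0.6, -0.2, -0.2]
finger_gap: 0.997
gripper_force: 0.0
```

Request:
send_rows(
  deltas=[
    {"dx": 0, "dy": 0, "dz": 0, "yaw": 0},
    {"dx": 0, "dy": 0, "dz": 0, "yaw": 0},
    {"dx": 0, "dy": 0, "dz": 0, "yaw": 0},
    {"dx": 0, "dy": 0, "dz": 0, "yaw": 0},
    {"dx": 0, "dy": 0, "dz": 0, "yaw": 0},
    {"dx": 0, "dy": 0, "dz": 0, "yaw": 0},
  ],
  grip=1,
  force=30,
)

```text
time_s: 33.6
tool_pos: [0.5322, 0.4374, 0.0033]
tool_rot: [0.516, 0.857, 0.001, 0.0]
force: [-0.3, 0.0, 4.7]
finger_gap: 0.692
gripper_force: 34.7
```

Request:
send_rows(
  deltas=[
    {"dx": 0, "dy": 0, "dz": 30, "yaw": 0},
    {"dx": 0, "dy": 0, "dz": 45, "yaw": 0},
    {"dx": 0, "dy": -10, "dz": 45, "yaw": -0.04},
    {"dx": 6, "dy": -30, "dz": 28, "yaw": -0.06},
    {"dx": 7, "dy": -44, "dz": 0, "yaw": -0.07},
    {"dx": 7, "dy": -46, "dz": 0, "yaw": -0.07},
    {"dx": 7, "dy": -46, "dz": 0, "yaw": -0.07},
    {"dx": 7, "dy": -46, "dz": 0, "yaw": -0.07},
    {"dx": 7, "dy": -46, "dz": 0, "yaw": -0.07},
    {"dx": 7, "dy": -46, "dz": 0, "yaw": -0.07},
    {"dx": 8, "dy": -46, "dz": 0, "yaw": -0.076},
    {"dx": 8, "dy": -36, "dz": 0, "yaw": 0},
  ],
)

```text
time_s: 34.8
tool_pos: [0.5942, 0.0385, 0.1485]
tool_rot: [0.745, 0.667, -0.001, -0.001]
force: [0.6, 0.6, -1.1]
finger_gap: 0.694
gripper_force: 34.0
```

Request:
send_rows(
  deltas=[
    {"dx": 2.3, "dy": -20.4, "dz": 0, "yaw": 0},
    {"dx": 0, "dy": 0, "dz": 0, "yaw": 0},
    {"dx": 0, "dy": 0, "dz": -20, "yaw": 0},
    {"dx": 0, "dy": 0, "dz": -10, "yaw": 0},
    {"dx": 0, "dy": 0, "dz": -6, "yaw": 0},
    {"dx": 0, "dy": 0, "dz": 0, "yaw": 0},
    {"dx": 0, "dy": 0, "dz": 0, "yaw": 0},
    {"dx": 0, "dy": 0, "dz": 0, "yaw": 0},
    {"dx": 0, "dy": 0, "dz": 0, "yaw": 0},
  ],
)

```text
time_s: 35.7
tool_pos: [0.5983, 0.0206, 0.115]
tool_rot: [0.744, 0.668, 0.0, 0.001]
force: [-0.5, -1.0, -1.3]
finger_gap: 0.693
gripper_force: 33.9
```

```bash
python3 -c "
from h import *
tool()"
```

```text
tool [0.5983 0.0206 0.115 ] closing angle -0.1086 q [-0.13  0.24  1.86 -0.    1.04 -0.03] t 35.7 F [-0.5 -1.  -1.3]
```

Request:
send_rows(
  deltas=[
    {"dx": 0, "dy": 0.3, "dz": -4, "yaw": 0},
    {"dx": 0, "dy": 0, "dz": -2, "yaw": 0},
    {"dx": 0, "dy": 0, "dz": -1, "yaw": 0},
    {"dx": 0, "dy": 0, "dz": -1, "yaw": 0},
    {"dx": 0, "dy": 0, "dz": 0, "yaw": 0},
    {"dx": 0, "dy": 0, "dz": 0, "yaw": 0},
  ],
)

```text
time_s: 36.3
tool_pos: [0.5977, 0.0208, 0.1073]
tool_rot: [0.744, 0.668, -0.0, -0.0]
force: [-3.6, -0.1, 5.3]
finger_gap: 0.691
gripper_force: 34.7
```

Request:
send_rows(
  deltas=[
    {"dx": 0, "dy": 0, "dz": 0, "yaw": 0},
    {"dx": 0, "dy": 0, "dz": 0, "yaw": 0},
    {"dx": 0, "dy": 0, "dz": 0, "yaw": 0},
    {"dx": 0, "dy": 0, "dz": 0, "yaw": 0},
    {"dx": 0, "dy": 0, "dz": 20, "yaw": 0},
    {"dx": 0, "dy": 0, "dz": 40, "yaw": 0},
    {"dx": -17, "dy": 25, "dz": 0, "yaw": 0.05},
    {"dx": -25, "dy": 35, "dz": 0, "yaw": 0.05},
    {"dx": -25, "dy": 35, "dz": 0, "yaw": 0.06},
    {"dx": -25, "dy": 35, "dz": 0, "yaw": 0.06},
    {"dx": -25, "dy": 35, "dz": 0, "yaw": 0.06},
    {"dx": -25, "dy": 35, "dz": 0, "yaw": 0.054},
  ],
  grip=-1,
)

```text
time_s: 37.5
tool_pos: [0.4546, 0.222, 0.1662]
tool_rot: [0.622, 0.783, 0.0, 0.0]
force: [1.0, 0.5, -0.2]
finger_gap: 0.997
gripper_force: 0.0
```

Request:
send_rows(
  deltas=[
    {"dx": -25, "dy": 35, "dz": 0, "yaw": 0},
    {"dx": -25, "dy": 35, "dz": 0, "yaw": 0},
    {"dx": -20, "dy": 27.5, "dz": 0, "yaw": 0},
    {"dx": 0, "dy": 0, "dz": -40, "yaw": 0},
    {"dx": 0, "dy": 0, "dz": -38, "yaw": 0},
    {"dx": 0, "dy": 0, "dz": 0, "yaw": 0},
    {"dx": 0, "dy": 0, "dz": 0, "yaw": 0},
    {"dx": 0, "dy": 0, "dz": 0, "yaw": 0},
  ],
)

```text
time_s: 38.3
tool_pos: [0.3874, 0.319, 0.0904]
tool_rot: [0.623, 0.782, 0.002, 0.001]
force: [-0.3, -1.2, -0.2]
finger_gap: 1.0
gripper_force: 0.0
```

Run:
```python
from h import *
np.set_printoptions(precision=4,suppress=True)
I=check(4,(.599,.021,-.11))
o=[]
for n in I:
    b=cv2.resize(I[n],None,fx=5,fy=5,interpolation=cv2.INTER_CUBIC);u,v=np.int32(proj([[.5,.15,.06]],n)[0]*5)
    o.append(b[v-290:v+290,max(u-200,0):u+200])
cv2.imwrite('pics/p4.png',np.hstack(o)[:,:,::-1])
```

```text
top top slab (array([ 0.5977,  0.0203, -0.1325]), np.float64(0.027499804218441396))
plate (array([ 0.675 ,  0.0384, -1.7069]), np.float64(0.8429237837989215)) (array([ 0.5435,  0.0261, -0.1154]), np.float64(0.0683585218049854))
side top slab (array([ 0.5983,  0.0207, -0.0521]), np.float64(0.1701921722883755))
slab (array([0.5681, 0.3009, 0.0492]), np.float64(0.8939599280284279))
slab (array([0.579 , 0.4117, 0.5526]), np.float64(0.8808642023654317))
slab (array([0.3831, 0.324 , 0.2341]), np.float64(0.5875529979553606))
tool [0.3875 0.319  0.0906] closing angle 0.2246 q [0.49 0.07 2.1  0.   0.96 0.26] t 38.4 F [ 0.4  0.3 -0.7]
```

View pics/p4.png

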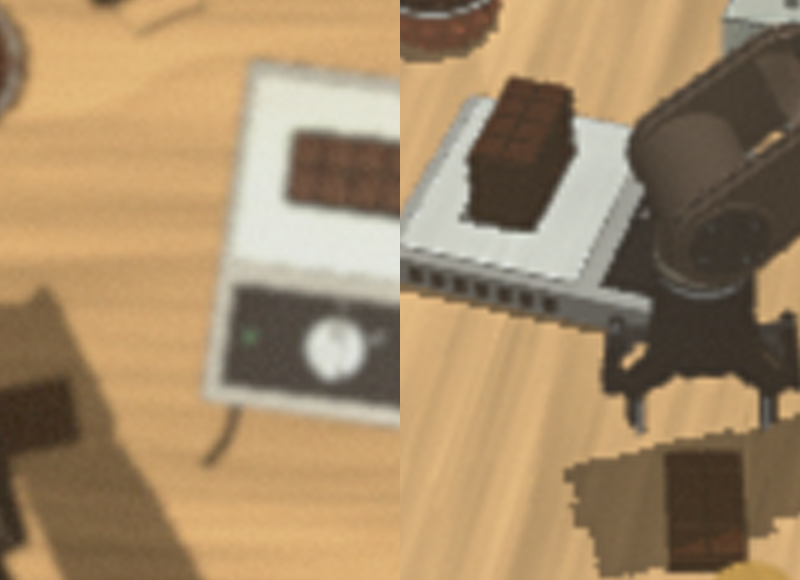

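The pile looks square and flush in both crops, at top (345,170) and side (525,150). The slab at side (705,510) may have been knocked, so I check it before descending.

Run:
```python
from h import *
np.set_printoptions(precision=4,suppress=True)
I=get_image('side');get_image('top')
for n in('side','top'):
  for s in slabs(n):
    if s[3][1]>.2: print(n,s[0],s[1],s[2],s[3],fit({n:s[4]},[s[3][0],s[3][1],.2,.5],.06,.11,0,.02))
P=box(.386,.318,.225,.06,.11,0,.02);q=proj(P,'side');print('pred bbox',q.min(0),q.max(0))
u,v=np.int32(proj([[.5,.15,.06]],'side')[0]*5);print('seen',[(u-200+267)/5,(v-290+450)/5],[(u-200+347)/5,(v-290+570)/5])
```

```text
side 0.67 359 [69. 53. 37.] [0.3829 0.3207 0.012 ] (array([0.3837, 0.3151, 0.1646]), np.float64(0.10044062122837454))
top 0.5 200 [65. 48. 33.] [0.393  0.2998 0.012 ] (array([0.393 , 0.2988, 0.0605]), np.float64(0.7562469992029925))
pred bbox [259.168 267.122] [276.1431 293.0907]
seen [np.float64(260.6), np.float64(268.4)] [np.float64(276.6), np.float64(292.4)]
```

Request:
send_rows(
  deltas=[
    {"dx": -1.3, "dy": -0.6, "dz": -40, "yaw": 0},
    {"dx": 0, "dy": 0, "dz": -34, "yaw": 0},
    {"dx": 0, "dy": 0, "dz": -11, "yaw": 0},
    {"dx": 0, "dy": 0, "dz": 0, "yaw": 0},
    {"dx": 0, "dy": 0, "dz": 0, "yaw": 0},
    {"dx": 0, "dy": 0, "dz": 0, "yaw": 0},
    {"dx": 0, "dy": 0, "dz": 0, "yaw": 0},
  ],
)

```text
time_s: 39.4
tool_pos: [0.3857, 0.3184, 0.0048]
tool_rot: [0.623, 0.782, 0.002, 0.001]
force: [-0.3, 0.4, 0.3]
finger_gap: 1.002
gripper_force: 0.0
```

Request:
send_rows(
  deltas=[
    {"dx": 0, "dy": 0, "dz": 0, "yaw": 0},
    {"dx": 0, "dy": 0, "dz": 0, "yaw": 0},
    {"dx": 0, "dy": 0, "dz": 0, "yaw": 0},
    {"dx": 0, "dy": 0, "dz": 0, "yaw": 0},
    {"dx": 0, "dy": 0, "dz": 0, "yaw": 0},
    {"dx": 0, "dy": 0, "dz": 0, "yaw": 0},
  ],
  grip=1,
  force=30,
)

```text
time_s: 40.0
tool_pos: [0.3851, 0.3181, 0.004]
tool_rot: [0.623, 0.782, 0.001, 0.0]
force: [-0.5, -0.2, 5.7]
finger_gap: 0.696
gripper_force: 33.5
```

Request:
send_rows(
  deltas=[
    {"dx": 0, "dy": 0, "dz": 30, "yaw": 0},
    {"dx": 0, "dy": 0, "dz": 45, "yaw": 0},
    {"dx": 0, "dy": 0, "dz": 48, "yaw": -0.03},
    {"dx": 10, "dy": -14, "dz": 42, "yaw": -0.05},
    {"dx": 25, "dy": -35, "dz": 0, "yaw": -0.05},
    {"dx": 27, "dy": -38, "dz": 0, "yaw": -0.05},
    {"dx": 28, "dy": -39, "dz": 0, "yaw": -0.05},
    {"dx": 28, "dy": -39, "dz": 0, "yaw": -0.05},
    {"dx": 28, "dy": -39, "dz": 0, "yaw": -0.053},
    {"dx": 28, "dy": -39, "dz": 0, "yaw": 0},
    {"dx": 24, "dy": -34, "dz": 0, "yaw": 0},
    {"dx": 15, "dy": -20.3, "dz": 0, "yaw": 0},
  ],
)

```text
time_s: 41.2
tool_pos: [0.598, 0.0176, 0.1668]
tool_rot: [0.745, 0.667, -0.001, -0.0]
force: [0.8, 1.0, -1.8]
finger_gap: 0.692
gripper_force: 33.8
```

Request:
send_rows(
  deltas=[
    {"dx": 0, "dy": 0, "dz": 0, "yaw": 0},
    {"dx": 0, "dy": 0, "dz": 0, "yaw": 0},
    {"dx": 0, "dy": 0, "dz": -20, "yaw": 0},
    {"dx": 0, "dy": 0, "dz": -10, "yaw": 0},
    {"dx": 0, "dy": 0, "dz": -4, "yaw": 0},
    {"dx": 0, "dy": 0, "dz": 0, "yaw": 0},
    {"dx": 0, "dy": 0, "dz": 0, "yaw": 0},
    {"dx": 0, "dy": 0, "dz": 0, "yaw": 0},
    {"dx": 0, "dy": 0, "dz": 0, "yaw": 0},
  ],
)

```text
time_s: 42.1
tool_pos: [0.5979, 0.0205, 0.135]
tool_rot: [0.744, 0.668, 0.0, 0.001]
force: [-0.5, -0.3, -2.2]
finger_gap: 0.691
gripper_force: 33.8
```

```bash
python3 -c "
from h import *
tool()"
```

```text
tool [0.5979 0.0205 0.135 ] closing angle -0.1077 q [-0.14  0.22  1.85  0.    1.08 -0.03] t 42.1 F [-0.5 -0.3 -2.2]
```

Request:
send_rows(
  deltas=[
    {"dx": 0.3, "dy": 0.2, "dz": -4, "yaw": 0},
    {"dx": 0, "dy": 0, "dz": -1.5, "yaw": 0},
    {"dx": 0, "dy": 0, "dz": -1, "yaw": 0},
    {"dx": 0, "dy": 0, "dz": -1, "yaw": 0},
    {"dx": 0, "dy": 0, "dz": 0, "yaw": 0},
    {"dx": 0, "dy": 0, "dz": 0, "yaw": 0},
  ],
)

```text
time_s: 42.7
tool_pos: [0.5977, 0.0206, 0.1281]
tool_rot: [0.744, 0.668, -0.0, -0.0]
force: [-4.4, -0.2, 5.0]
finger_gap: 0.692
gripper_force: 34.6
```

Request:
send_rows(
  deltas=[
    {"dx": 0, "dy": 0, "dz": 0, "yaw": 0},
    {"dx": 0, "dy": 0, "dz": 0, "yaw": 0},
    {"dx": 0, "dy": 0, "dz": 0, "yaw": 0},
    {"dx": 0, "dy": 0, "dz": 0, "yaw": 0},
    {"dx": 0, "dy": 0, "dz": 20, "yaw": 0},
    {"dx": 0, "dy": 0, "dz": 40, "yaw": 0},
    {"dx": 0, "dy": 0, "dz": 40, "yaw": 0},
    {"dx": -16, "dy": -20, "dz": 0, "yaw": 0},
    {"dx": -25, "dy": -30, "dz": 0, "yaw": 0},
    {"dx": -25, "dy": -30, "dz": 0, "yaw": 0},
    {"dx": -25, "dy": -30, "dz": 0, "yaw": 0},
    {"dx": -25, "dy": -30, "dz": 0, "yaw": 0},
  ],
  grip=-1,
)

```text
time_s: 43.9
tool_pos: [0.4807, -0.1202, 0.2266]
tool_rot: [0.744, 0.668, 0.0, 0.0]
force: [0.8, -0.5, 0.4]
finger_gap: 0.999
gripper_force: 0.0
```

Request:
send_rows(
  deltas=[
    {"dx": -25, "dy": -30, "dz": 0, "yaw": 0},
    {"dx": -25, "dy": -30, "dz": 0, "yaw": 0},
    {"dx": -25, "dy": -30, "dz": 0, "yaw": 0},
    {"dx": -15, "dy": -16.3, "dz": 0, "yaw": 0},
    {"dx": 0, "dy": 0, "dz": 0, "yaw": 0},
    {"dx": 0, "dy": 0, "dz": 0, "yaw": 0},
    {"dx": 0, "dy": 0, "dz": 0, "yaw": 0},
  ],
)

```text
time_s: 44.6
tool_pos: [0.3923, -0.225, 0.2266]
tool_rot: [0.744, 0.668, 0.0, -0.0]
force: [-0.5, -0.0, -0.0]
finger_gap: 1.0
gripper_force: 0.0
```

Run:
```python
from h import *
np.set_printoptions(precision=4,suppress=True)
I=check(5,(.599,.021,-.11));measure()
o=[]
for n in I:
    b=cv2.resize(I[n],None,fx=8,fy=8,interpolation=cv2.INTER_CUBIC);u,v=np.int32(proj([[.56,.02,.09]],n)[0]*8)
    o.append(b[v-290:v+290,max(u-200,0):u+200])
cv2.imwrite('pics/p5.png',np.hstack(o)[:,:,::-1])
```

```text
top top slab (array([ 0.5959,  0.0192, -0.1211]), np.float64(0.04335576892056758))
plate (array([ 0.6275,  0.0173, -0.0588]), np.float64(0.9735561444998079)) (array([ 0.5433,  0.0259, -0.1162]), np.float64(0.11902126906992727))
side top slab (array([ 0.5965,  0.0276, -0.015 ]), np.float64(0.5175443468262566))
slab (array([0.5697, 0.3038, 0.0199]), np.float64(0.8848098624166015))
slab (array([0.563 , 0.4174, 0.0208]), np.float64(0.8326094279060876))
slab (array([ 0.3916,  0.3516, -0.0122]), np.float64(0.6316383322895314))
tool [ 0.3923 -0.2249  0.2266] closing angle -0.1061 q [-0.75 -0.22  2.11  0.    1.26 -0.64] t 44.7 F [-0.3  0.1  0.8]
top [ 0.6105  0.0285 -0.1035] f0.005 n395
top [ 0.5166  0.0353 -0.1095] f0.024 n359
```

View pics/p5.png

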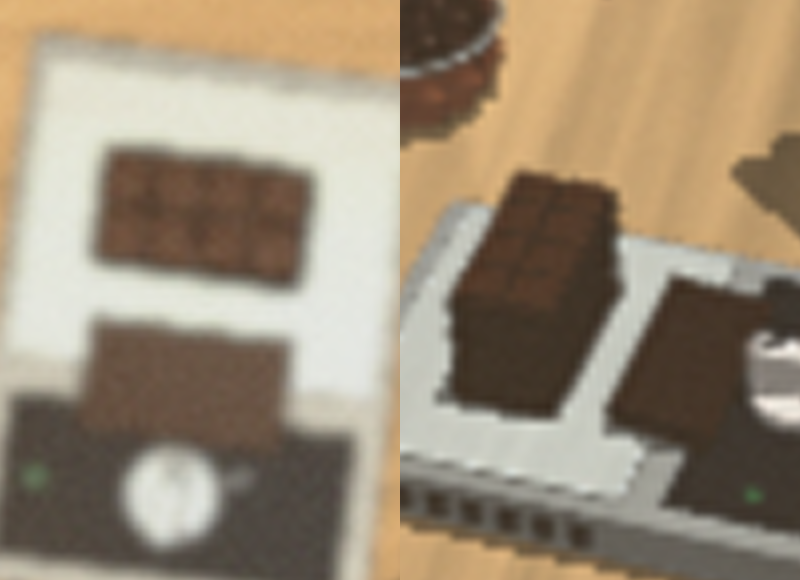

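The two crops show four slabs still stacked square, at top (205,215). The fifth has come off and lies towards the knob at top (185,385) and side (690,360). It may be upside down, so I look closer with the contrast stretched.

Run:
```python
from h import *
np.set_printoptions(precision=4,suppress=True)
o=[]
I={n:np.mean([np.float64(get_image(n)) for _ in range(4)],axis=0) for n in('top','side')}
for n in I:
    b=cv2.resize(I[n],None,fx=14,fy=14,interpolation=cv2.INTER_CUBIC);u,v=np.int32(proj([[.54,.03,.06]],n)[0]*14)
    o.append(np.clip((b[v-300:v+300,u-200:u+200]-20)*2.2,0,255))
cv2.imwrite('pics/p6.png',np.uint8(np.hstack(o))[:,:,::-1])
```

```text
(no output)
```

View pics/p6.png

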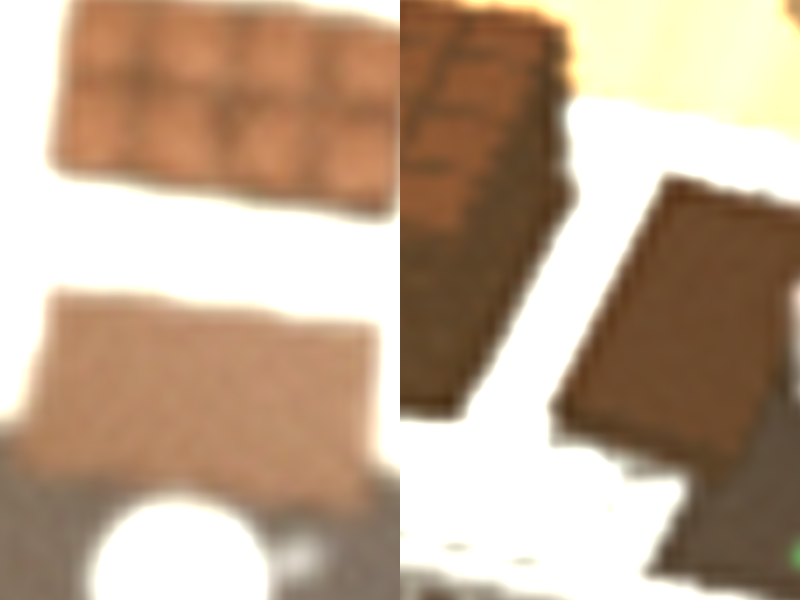

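The contrast crop confirms it: the fallen slab lies upside down, smooth face up, at top (200,400), and the other four are fine. I will slide it clear with a finger, tip it over the housing's left edge so it turns right side up, and restack it.

Request:
send_rows(
  deltas=[
    {"dx": 15, "dy": 22, "dz": 0, "yaw": 0},
    {"dx": 25, "dy": 38, "dz": 0, "yaw": 0},
    {"dx": 27, "dy": 40, "dz": 0, "yaw": 0},
    {"dx": 27, "dy": 40, "dz": 0, "yaw": 0},
    {"dx": 17.3, "dy": 24.8, "dz": 0, "yaw": 0},
    {"dx": 0, "dy": 0, "dz": -40, "yaw": 0},
    {"dx": 0, "dy": 0, "dz": -45, "yaw": 0},
    {"dx": 0, "dy": 0, "dz": -45, "yaw": 0},
    {"dx": 0, "dy": 0, "dz": -34, "yaw": 0},
    {"dx": 0, "dy": 0, "dz": 0, "yaw": 0},
    {"dx": 0, "dy": 0, "dz": 0, "yaw": 0},
    {"dx": 0, "dy": 0, "dz": 0, "yaw": 0},
  ],
  grip=1,
  force=20,
)

```text
time_s: 46.5
tool_pos: [0.505, -0.0616, 0.0652]
tool_rot: [0.744, 0.668, 0.001, 0.002]
force: [0.9, -0.1, 0.8]
finger_gap: -0.001
gripper_force: 0.0
```

Request:
send_rows(
  deltas=[
    {"dx": 0, "dy": 0, "dz": -9, "yaw": 0},
    {"dx": 0, "dy": 0, "dz": -6, "yaw": 0},
    {"dx": 0, "dy": 0, "dz": 0, "yaw": 0},
    {"dx": 1.1, "dy": 10, "dz": 0, "yaw": 0},
    {"dx": 1.1, "dy": 10, "dz": 0, "yaw": 0},
    {"dx": 1.1, "dy": 10, "dz": 0, "yaw": 0},
    {"dx": 1.1, "dy": 10, "dz": 0, "yaw": 0},
    {"dx": 0, "dy": 0, "dz": 0, "yaw": 0},
  ],
)

```text
time_s: 47.3
tool_pos: [0.5075, -0.0193, 0.0477]
tool_rot: [0.744, 0.669, 0.0, -0.0]
force: [-0.0, -0.3, -0.0]
finger_gap: 0.001
gripper_force: 0.0
```

Request:
send_rows(
  deltas=[
    {"dx": 1.1, "dy": 8, "dz": 0, "yaw": 0},
    {"dx": 1.1, "dy": 8, "dz": 0, "yaw": 0},
    {"dx": 1, "dy": 8, "dz": 0, "yaw": 0},
    {"dx": 0.8, "dy": 8, "dz": 0, "yaw": 0},
    {"dx": 0.8, "dy": 8, "dz": 0, "yaw": 0},
    {"dx": 0.8, "dy": 8, "dz": 0, "yaw": 0},
    {"dx": 0.8, "dy": 8, "dz": 0, "yaw": 0},
    {"dx": 0, "dy": 0, "dz": 0, "yaw": 0},
    {"dx": 0, "dy": 0, "dz": 0, "yaw": 0},
  ],
)

```text
time_s: 48.2
tool_pos: [0.5137, 0.0356, 0.0475]
tool_rot: [0.744, 0.668, 0.0, -0.0]
force: [0.0, -0.7, 0.1]
finger_gap: 0.0
gripper_force: 0.0
```

Request:
send_rows(
  deltas=[
    {"dx": -1.1, "dy": -10, "dz": 0, "yaw": 0},
    {"dx": 0, "dy": 0, "dz": 30, "yaw": 0},
    {"dx": 0, "dy": 0, "dz": 45, "yaw": 0},
    {"dx": 0, "dy": -40, "dz": 45, "yaw": 0},
    {"dx": -10, "dy": -45, "dz": 20, "yaw": 0},
    {"dx": -10, "dy": -45, "dz": 0, "yaw": 0},
    {"dx": 0, "dy": -45, "dz": 0, "yaw": 0},
    {"dx": 0, "dy": 0, "dz": 0, "yaw": 0},
    {"dx": 0, "dy": 0, "dz": 0, "yaw": 0},
  ],
)

```text
time_s: 49.1
tool_pos: [0.4922, -0.1441, 0.1797]
tool_rot: [0.745, 0.667, 0.0, -0.0]
force: [-1.4, 0.9, -0.3]
finger_gap: -0.004
gripper_force: 0.0
```

```bash
cat >> h.py <<'E'
def chi(p):
    a=-.110;d=np.array(p[:2])-[.598,.020];return np.r_[d@[np.cos(a),np.sin(a)],d@[-np.sin(a),np.cos(a)]]
E
python3 - <<'E'
from h import *
np.set_printoptions(precision=4,suppress=True)
get_image('top')
for n in('top','side'):
    img=get_image(n)
    for s in slabs(n,img):
        if s[2][0]>s[2][1]+8 and s[1]<900:
            z=.042;r,f=fit({n:s[4]},[s[3][0],s[3][1],-.1,.3],.06,.11,z,z+.02);print(n,s[0],s[1],s[5],r,f,'chi',chi(r))
    if n=='top':
        print(softfit({n:np.float64(img[:,:,0])},[.597,.020,-.11],.06,.11,.104,.124,pad=3))
tool()
o=[]
for n in('top','side'):
    b=cv2.resize(get_image(n),None,fx=5,fy=5,interpolation=cv2.INTER_CUBIC);u,v=np.int32(proj([[.53,.06,.06]],n)[0]*5)
    o.append(b[v-250:v+250,u-200:u+200])
cv2.imwrite('pics/p7.png',np.hstack(o)[:,:,::-1])
E
```

```text
top 0.87 368 (np.float64(234.24728260869566), np.float64(176.8016304347826)) [ 0.6049  0.025  -0.1167] 0.05721021212507349 chi [0.0063 0.0057]
top 0.64 339 (np.float64(214.89970501474926), np.float64(196.00589970501474)) [ 0.5208  0.1059 -0.0732] 0.08368068487916053 chi [-0.0862  0.0769]
(array([ 0.5979,  0.02  , -0.1276]), np.float64(0.03210012991806634))
side 0.71 474 (np.float64(214.4831223628692), np.float64(176.50210970464136)) [ 0.7389 -0.2265 -0.3264] 0.23928234249914163 chi [ 0.1671 -0.2296]
side 0.68 266 (np.float64(231.0751879699248), np.float64(203.796992481203)) [ 0.616  -0.0497 -0.0337] 0.07186613675468234 chi [ 0.0255 -0.0673]
side 0.5 277 (np.float64(245.50902527075812), np.float64(228.86281588447653)) [ 0.5188  0.0962 -0.0266] 0.1503120279109815 chi [-0.0871  0.067 ]
tool [ 0.4927 -0.1416  0.1796] closing angle -0.106 q [-0.48 -0.02  2.02  0.    1.15 -0.37] t 49.35 F [ 0.2 -0.1  0.1]
```

View pics/p7.png

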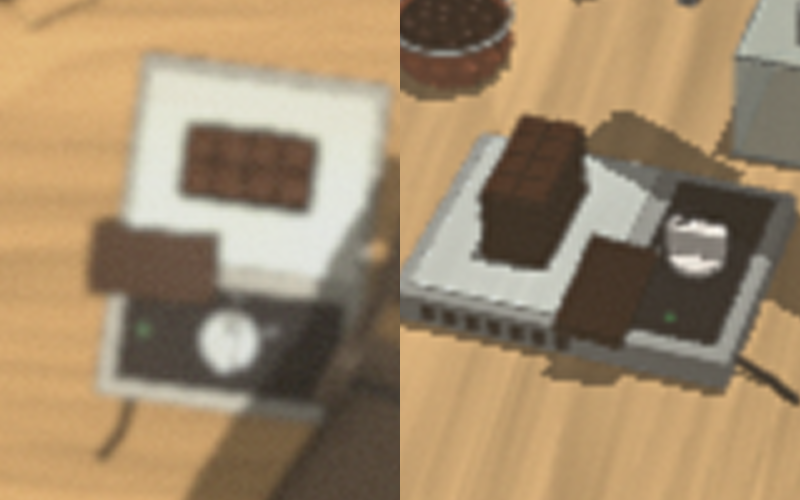

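The slab is now clear of the pile, overhanging the left edge at top (155,260), and the four-slab pile is intact. I grip it near its outer end.

Request:
send_rows(
  deltas=[
    {"dx": 2, "dy": 25, "dz": 10, "yaw": 0},
    {"dx": 5, "dy": 40, "dz": 0, "yaw": 0},
    {"dx": 5, "dy": 45, "dz": 0, "yaw": 0.031},
    {"dx": 6, "dy": 48, "dz": 0, "yaw": 0},
    {"dx": 6, "dy": 48, "dz": 0, "yaw": 0},
    {"dx": 5.5, "dy": 40, "dz": 0, "yaw": 0},
    {"dx": 0, "dy": 12.5, "dz": -40, "yaw": 0},
    {"dx": 0, "dy": 0, "dz": -45, "yaw": 0},
    {"dx": 0, "dy": 0, "dz": -35, "yaw": 0},
    {"dx": 0, "dy": 0, "dz": 0, "yaw": 0},
    {"dx": 0, "dy": 0, "dz": 0, "yaw": 0},
    {"dx": 0, "dy": 0, "dz": 0, "yaw": 0},
  ],
  grip=-1,
)

```text
time_s: 50.65
tool_pos: [0.5243, 0.1158, 0.0725]
tool_rot: [0.734, 0.68, 0.002, 0.002]
force: [0.9, 0.5, 0.3]
finger_gap: 1.003
gripper_force: 0.0
```

Request:
send_rows(
  deltas=[
    {"dx": 0, "dy": 0, "dz": -12, "yaw": 0},
    {"dx": 0, "dy": 0, "dz": -7, "yaw": 0},
    {"dx": 0, "dy": 0, "dz": 0, "yaw": 0},
    {"dx": 0, "dy": 0, "dz": 0, "yaw": 0},
  ],
)

```text
time_s: 51.05
tool_pos: [0.5221, 0.1155, 0.0508]
tool_rot: [0.734, 0.679, -0.0, -0.0]
force: [-0.2, -0.1, -0.3]
finger_gap: 1.002
gripper_force: 0.0
```

Request:
send_rows(
  deltas=[
    {"dx": 0, "dy": 0, "dz": 0, "yaw": 0},
    {"dx": 0, "dy": 0, "dz": 0, "yaw": 0},
    {"dx": 0, "dy": 0, "dz": 0, "yaw": 0},
    {"dx": 0, "dy": 0, "dz": 0, "yaw": 0},
    {"dx": 0, "dy": 0, "dz": 0, "yaw": 0},
    {"dx": 0, "dy": 0, "dz": 0, "yaw": 0},
  ],
  grip=1,
  force=40,
)

```text
time_s: 51.65
tool_pos: [0.5224, 0.1157, 0.0518]
tool_rot: [0.734, 0.679, 0.0, -0.0]
force: [-3.2, -0.3, 5.0]
finger_gap: 0.688
gripper_force: 42.5
```

Request:
send_rows(
  deltas=[
    {"dx": 0, "dy": 0, "dz": 30, "yaw": 0},
    {"dx": 0, "dy": 0, "dz": 40, "yaw": 0},
    {"dx": 0, "dy": 10, "dz": 30, "yaw": 0.137},
    {"dx": 5, "dy": 18, "dz": 0, "yaw": 0.14},
    {"dx": 8, "dy": 0, "dz": 0, "yaw": 0.14},
    {"dx": 8, "dy": 0, "dz": 0, "yaw": 0.14},
    {"dx": 8, "dy": 0, "dz": 0, "yaw": 0.14},
    {"dx": 0, "dy": 0, "dz": 0, "yaw": 0.14},
    {"dx": 0, "dy": 0, "dz": 0, "yaw": 0.14},
    {"dx": 0, "dy": 0, "dz": 0, "yaw": 0.14},
    {"dx": 0, "dy": 0, "dz": 0, "yaw": 0.14},
    {"dx": 0, "dy": 0, "dz": 0, "yaw": 0.14},
  ],
)

```text
time_s: 52.85
tool_pos: [0.551, 0.1436, 0.1501]
tool_rot: [0.122, 0.993, -0.0, -0.0]
force: [-0.1, -0.2, -1.5]
finger_gap: 0.683
gripper_force: 44.0
```

Request:
send_rows(
  deltas=[
    {"dx": 0, "dy": 0, "dz": 0, "yaw": 0.14},
    {"dx": 0, "dy": 0, "dz": 0, "yaw": 0},
    {"dx": 0, "dy": 0, "dz": -40, "yaw": 0},
    {"dx": 0, "dy": 0, "dz": -35, "yaw": 0},
    {"dx": 0, "dy": 0, "dz": 0, "yaw": 0},
    {"dx": 0, "dy": 0, "dz": 0, "yaw": 0},
    {"dx": 0, "dy": 0, "dz": 0, "yaw": 0},
    {"dx": 0, "dy": 0, "dz": 0, "yaw": 0},
  ],
)

```text
time_s: 53.65
tool_pos: [0.5531, 0.1438, 0.0784]
tool_rot: [0.056, 0.998, 0.0, 0.002]
force: [0.1, 0.3, -0.7]
finger_gap: 0.685
gripper_force: 44.0
```

Run:
```python
from h import *
np.set_printoptions(precision=4,suppress=True)
tool();print(chi(get_state()['tool_pos']))
```

```text
tool [0.5531 0.1438 0.0784] closing angle 1.4597 q [ 0.08  0.23  1.94 -0.    0.96 -1.38] t 53.65 F [ 0.1  0.3 -0.7]
[-0.0582  0.1181]
```

Now I lower it to just above the edge and release, so that it tips over outward.

Request:
send_rows(
  deltas=[
    {"dx": 0, "dy": 0, "dz": -15, "yaw": 0},
    {"dx": 0, "dy": 0, "dz": -6, "yaw": 0},
    {"dx": 0, "dy": 0, "dz": 0, "yaw": 0},
    {"dx": 0, "dy": 0, "dz": 0, "yaw": 0},
    {"dx": 0, "dy": 0, "dz": 0, "yaw": 0},
  ],
)

```text
time_s: 54.15
tool_pos: [0.5514, 0.1437, 0.0557]
tool_rot: [0.055, 0.998, -0.0, -0.0]
force: [-3.1, -0.9, 6.1]
finger_gap: 0.682
gripper_force: 44.9
```

Request:
send_rows(
  deltas=[
    {"dx": 0, "dy": 0, "dz": 0, "yaw": 0},
    {"dx": 0, "dy": 0, "dz": 0, "yaw": 0},
    {"dx": 0, "dy": 0, "dz": 0, "yaw": 0},
    {"dx": 0, "dy": 0, "dz": 0, "yaw": 0},
    {"dx": 0, "dy": 0, "dz": 0, "yaw": 0},
    {"dx": 0, "dy": 0, "dz": 20, "yaw": 0},
    {"dx": 0, "dy": 0, "dz": 45, "yaw": 0},
    {"dx": 0, "dy": 0, "dz": 45, "yaw": 0},
    {"dx": 0, "dy": -40, "dz": 25, "yaw": 0},
    {"dx": -20, "dy": -45, "dz": 0, "yaw": 0},
    {"dx": -20, "dy": -45, "dz": 0, "yaw": 0},
    {"dx": -20, "dy": -45, "dz": 0, "yaw": 0},
  ],
  grip=-1,
)

```text
time_s: 55.35
tool_pos: [0.4905, -0.0327, 0.1903]
tool_rot: [0.055, 0.998, -0.0, 0.001]
force: [0.0, -1.1, -0.3]
finger_gap: 0.998
gripper_force: 0.0
```

Request:
send_rows(
  deltas=[
    {"dx": -20, "dy": -45, "dz": 0, "yaw": 0},
    {"dx": -10, "dy": -45, "dz": 0, "yaw": 0},
    {"dx": 0, "dy": 0, "dz": 0, "yaw": 0},
  ],
)

```text
time_s: 55.65
tool_pos: [0.4602, -0.1257, 0.1903]
tool_rot: [0.059, 0.998, -0.001, 0.0]
force: [0.3, 1.5, -0.0]
finger_gap: 0.999
gripper_force: 0.0
```

Run:
```python
from h import *
np.set_printoptions(precision=4,suppress=True)
tool();o=[]
for n in('top','side'):
    im=get_image(n);b=cv2.resize(im,None,fx=6,fy=6,interpolation=cv2.INTER_CUBIC);u,v=np.int32(proj([[.54,.12,.04]],n)[0]*6)
    o.append(np.clip(np.float64(b[v-280:v+280,u-200:u+200])*1.4,0,255))
    for s in slabs(n,im): print(n,round(s[0],2),s[1],np.round(s[5],1),s[3],chi(s[3]))
cv2.imwrite('pics/p8.png',np.uint8(np.hstack(o))[:,:,::-1])
```

```text
tool [ 0.4602 -0.1257  0.1903] closing angle 1.4534 q [-0.48 -0.12  2.09 -0.    1.17 -1.93] t 55.65 F [ 0.3  1.5 -0. ]
top 0.69 308 [387.2 204.4] [ 0.5016 -0.6464  0.012 ] [-0.0226 -0.673 ]
side 0.85 276 [231.  203.8] [ 0.629  -0.0923  0.012 ] [ 0.0431 -0.1082]
side 0.8 324 [228.3 251.1] [0.5705 0.1993 0.012 ] [-0.047   0.1752]
side 0.52 603 [277.2 307.2] [0.3282 0.4398 0.012 ] [-0.3142  0.3876]
side 0.47 89 [282.9 141.6] [ 0.4745 -0.6407  0.012 ] [-0.0502 -0.6702]
```

View pics/p8.png

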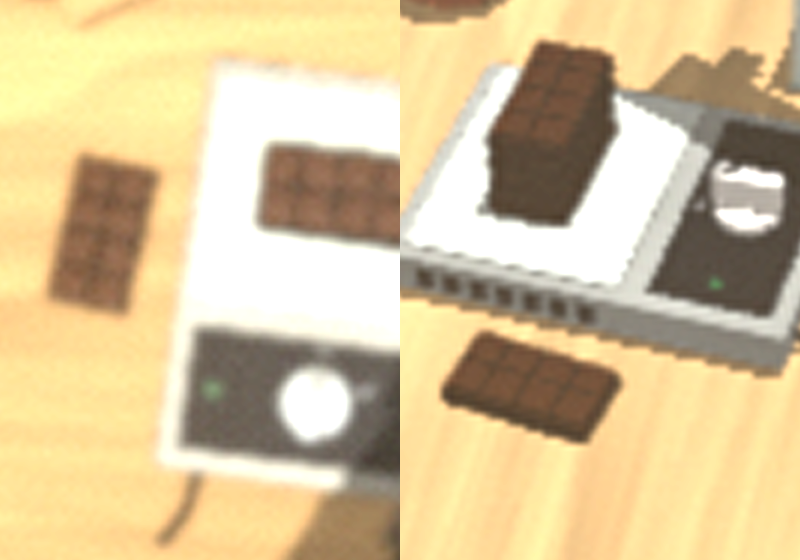

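It flipped. The slab now lies segments up, flat on the counter, at top (105,235) and side (530,385). I measure it and the pile.

Run:
```python
from h import *
np.set_printoptions(precision=4,suppress=True)
I={n:get_image(n) for n in('top','side')}
for n in I:
    R=np.float64(I[n][:,:,0])
    print(n,softfit({n:R},[.570,.198,1.46],.06,.11,0,.02,pad=4),'pile',softfit({n:R},[.598,.020,-.11],.06,.11,.104 if n=='top' else .044,.124,pad=4))
tool()
```

```text
top (array([0.5756, 0.1976, 1.3683]), np.float64(0.0719883422224553)) pile (array([ 0.5978,  0.0201, -0.1294]), np.float64(0.027048493566708447))
side (array([0.5729, 0.1977, 1.375 ]), np.float64(0.5653385972987605)) pile (array([ 0.5974,  0.0208, -0.0674]), np.float64(0.17854590229268433))
tool [ 0.4616 -0.12    0.1898] closing angle 1.4624 q [-0.47 -0.12  2.09  0.    1.17 -1.93] t 55.95 F [ 0.3 -0.3  0.8]
```

Request:
send_rows(
  deltas=[
    {"dx": 5, "dy": 25, "dz": 0, "yaw": 0},
    {"dx": 12, "dy": 42, "dz": 0, "yaw": 0},
    {"dx": 15, "dy": 45, "dz": 0, "yaw": -0.04},
    {"dx": 16, "dy": 45, "dz": 0, "yaw": -0.051},
    {"dx": 16, "dy": 45, "dz": 0, "yaw": 0},
    {"dx": 16, "dy": 45, "dz": 0, "yaw": 0},
    {"dx": 17, "dy": 40, "dz": 0, "yaw": 0},
    {"dx": 16.4, "dy": 30.6, "dz": 0, "yaw": 0},
    {"dx": 0, "dy": 0, "dz": -45, "yaw": 0},
    {"dx": 0, "dy": 0, "dz": -45, "yaw": 0},
    {"dx": 0, "dy": 0, "dz": -20, "yaw": 0},
    {"dx": 0, "dy": 0, "dz": 0, "yaw": 0},
  ],
  grip=-0.75,
)

```text
time_s: 57.15
tool_pos: [0.5707, 0.1974, 0.0749]
tool_rot: [0.099, 0.995, -0.001, -0.005]
force: [-0.8, -1.5, -0.4]
finger_gap: 0.874
gripper_force: 0.0
```

Request:
send_rows(
  deltas=[
    {"dx": 0, "dy": 0, "dz": 0, "yaw": 0},
    {"dx": 0, "dy": 0, "dz": 0, "yaw": 0},
    {"dx": 0, "dy": 0, "dz": 0, "yaw": 0},
  ],
)

```text
time_s: 57.45
tool_pos: [0.5762, 0.1967, 0.0824]
tool_rot: [0.1, 0.995, 0.001, 0.002]
force: [0.1, 0.7, -0.3]
finger_gap: 0.874
gripper_force: 0.0
```

```bash
python3 -c "
from h import *
tool();print(chi(get_state()['tool_pos']))"
```

```text
tool [0.5762 0.1967 0.0824] closing angle 1.3695 q [ 0.16  0.3   1.85  0.    0.99 -1.21] t 57.45 F [ 0.1  0.7 -0.3]
[-0.04106346  0.17328862]
```

Request:
send_rows(
  deltas=[
    {"dx": -1, "dy": 0.6, "dz": -35, "yaw": 0},
    {"dx": 0, "dy": 0, "dz": -28, "yaw": 0},
    {"dx": 0, "dy": 0, "dz": -10, "yaw": 0},
    {"dx": 0, "dy": 0, "dz": 0, "yaw": 0},
    {"dx": 0, "dy": 0, "dz": 0, "yaw": 0},
    {"dx": 0, "dy": 0, "dz": 0, "yaw": 0},
    {"dx": 0, "dy": 0, "dz": 0, "yaw": 0},
  ],
)

```text
time_s: 58.15
tool_pos: [0.575, 0.1971, 0.0087]
tool_rot: [0.101, 0.995, 0.0, 0.002]
force: [0.6, 0.2, -0.9]
finger_gap: 0.876
gripper_force: 0.0
```

Request:
send_rows(
  deltas=[
    {"dx": 0, "dy": 0, "dz": 0, "yaw": 0},
    {"dx": 0, "dy": 0, "dz": 0, "yaw": 0},
    {"dx": 0, "dy": 0, "dz": 0, "yaw": 0},
    {"dx": 0, "dy": 0, "dz": 0, "yaw": 0},
    {"dx": 0, "dy": 0, "dz": 0, "yaw": 0},
    {"dx": 0, "dy": 0, "dz": 0, "yaw": 0},
  ],
  grip=1,
  force=30,
)

```text
time_s: 58.75
tool_pos: [0.5746, 0.1972, 0.0084]
tool_rot: [0.101, 0.995, 0.0, 0.001]
force: [-1.0, -0.3, 5.2]
finger_gap: 0.693
gripper_force: 33.4
```

Request:
send_rows(
  deltas=[
    {"dx": 0, "dy": 0, "dz": 30, "yaw": 0},
    {"dx": 0, "dy": 0, "dz": 45, "yaw": 0},
    {"dx": 0, "dy": 0, "dz": 50, "yaw": -0.1},
    {"dx": 0, "dy": 0, "dz": 40, "yaw": -0.14},
    {"dx": 2, "dy": -15, "dz": 0, "yaw": -0.14},
    {"dx": 3, "dy": -23, "dz": 0, "yaw": -0.14},
    {"dx": 3, "dy": -23, "dz": 0, "yaw": -0.14},
    {"dx": 3, "dy": -23, "dz": 0, "yaw": -0.14},
    {"dx": 3, "dy": -23, "dz": 0, "yaw": -0.14},
    {"dx": 3, "dy": -23, "dz": 0, "yaw": -0.14},
    {"dx": 3, "dy": -23, "dz": 0, "yaw": -0.14},
    {"dx": 3.2, "dy": -23.6, "dz": 0, "yaw": -0.14},
  ],
)

```text
time_s: 59.95
tool_pos: [0.5961, 0.0193, 0.1707]
tool_rot: [0.706, 0.708, -0.001, -0.001]
force: [-0.1, -0.1, -1.2]
finger_gap: 0.688
gripper_force: 33.5
```

Request:
send_rows(
  deltas=[
    {"dx": 0, "dy": 0, "dz": 0, "yaw": -0.1175},
    {"dx": 0, "dy": 0, "dz": 0, "yaw": 0},
    {"dx": 0, "dy": 0, "dz": -20, "yaw": 0},
    {"dx": 0, "dy": 0, "dz": -12, "yaw": 0},
    {"dx": 0, "dy": 0, "dz": 0, "yaw": 0},
    {"dx": 0, "dy": 0, "dz": 0, "yaw": 0},
    {"dx": 0, "dy": 0, "dz": 0, "yaw": 0},
    {"dx": 0, "dy": 0, "dz": 0, "yaw": 0},
  ],
)

```text
time_s: 60.75
tool_pos: [0.5975, 0.0203, 0.1409]
tool_rot: [0.744, 0.668, 0.001, 0.001]
force: [0.2, 0.2, -1.5]
finger_gap: 0.69
gripper_force: 33.5
```

```bash
python3 -c "
from h import *
tool();print(chi(get_state()['tool_pos']))"
```

```text
tool [0.5975 0.0203 0.1409] closing angle -0.1077 q [-0.14  0.21  1.85  0.    1.09 -0.03] t 60.75 F [ 0.2  0.2 -1.5]
[-0.00057081  0.00028302]
```

Request:
send_rows(
  deltas=[
    {"dx": 0.3, "dy": 0.3, "dz": -5, "yaw": 0},
    {"dx": 0, "dy": 0, "dz": -2, "yaw": 0},
    {"dx": 0, "dy": 0, "dz": -1, "yaw": 0},
    {"dx": 0, "dy": 0, "dz": -1, "yaw": 0},
    {"dx": 0, "dy": 0, "dz": 0, "yaw": 0},
    {"dx": 0, "dy": 0, "dz": 0, "yaw": 0},
  ],
)

```text
time_s: 61.35
tool_pos: [0.5972, 0.0206, 0.1324]
tool_rot: [0.744, 0.668, -0.0, -0.0]
force: [-3.0, 0.6, 5.7]
finger_gap: 0.689
gripper_force: 34.2
```

Request:
send_rows(
  deltas=[
    {"dx": 0, "dy": 0, "dz": 0, "yaw": 0},
    {"dx": 0, "dy": 0, "dz": 0, "yaw": 0},
    {"dx": 0, "dy": 0, "dz": 0, "yaw": 0},
    {"dx": 0, "dy": 0, "dz": 0, "yaw": 0},
    {"dx": 0, "dy": 0, "dz": 0, "yaw": 0},
    {"dx": 0, "dy": 0, "dz": 10, "yaw": 0},
    {"dx": 0, "dy": 0, "dz": 20, "yaw": 0},
    {"dx": 0, "dy": 0, "dz": 30, "yaw": 0},
    {"dx": 0, "dy": 0, "dz": 40, "yaw": 0},
    {"dx": 0, "dy": 0, "dz": 0, "yaw": 0},
    {"dx": -18, "dy": -22, "dz": 0, "yaw": 0},
    {"dx": -25, "dy": -30, "dz": 0, "yaw": 0},
  ],
  grip=-1,
)

```text
time_s: 62.55
tool_pos: [0.5544, -0.0312, 0.2318]
tool_rot: [0.743, 0.669, 0.001, 0.001]
force: [-0.6, -0.7, 0.1]
finger_gap: 0.999
gripper_force: 0.0
```

Request:
send_rows(
  deltas=[
    {"dx": -25, "dy": -30, "dz": 0, "yaw": 0},
    {"dx": -25, "dy": -30, "dz": 0, "yaw": 0},
    {"dx": -25, "dy": -30, "dz": 0, "yaw": 0},
    {"dx": -25, "dy": -30, "dz": 0, "yaw": 0},
    {"dx": -25, "dy": -30, "dz": 0, "yaw": 0},
    {"dx": -25, "dy": -30, "dz": 0, "yaw": 0},
    {"dx": -13, "dy": -14, "dz": 0, "yaw": 0},
    {"dx": 0, "dy": 0, "dz": 0, "yaw": 0},
    {"dx": 0, "dy": 0, "dz": 0, "yaw": 0},
    {"dx": 0, "dy": 0, "dz": 0, "yaw": 0},
  ],
)

```text
time_s: 63.55
tool_pos: [0.3917, -0.2249, 0.231]
tool_rot: [0.744, 0.668, 0.0, 0.0]
force: [-0.2, 0.1, -0.7]
finger_gap: 0.998
gripper_force: 0.0
```

Run:
```python
from h import *
np.set_printoptions(precision=4,suppress=True)
tool();o=[]
for n in('top','side'):
    im=get_image(n);b=cv2.resize(im,None,fx=8,fy=8,interpolation=cv2.INTER_CUBIC);u,v=np.int32(proj([[.58,.02,.08]],n)[0]*8)
    o.append(np.clip(np.float64(b[v-280:v+280,u-200:u+200])*1.4,0,255))
    print(n,'pile',softfit({n:np.float64(im[:,:,0])},[.598,.020,-.11],.06,.11,.124 if n=='top' else .044,.144,pad=4))
cv2.imwrite('pics/p9.png',np.uint8(np.hstack(o))[:,:,::-1])
```

```text
tool [ 0.3917 -0.2249  0.231 ] closing angle -0.1074 q [-0.75 -0.23  2.1   0.    1.27 -0.64] t 63.55 F [-0.2  0.1 -0.7]
top pile (array([ 0.597 ,  0.0196, -0.1244]), np.float64(0.02934609848622632))
side pile (array([ 0.5982,  0.0208, -0.06  ]), np.float64(0.2272245116660067))
```

View pics/p9.png

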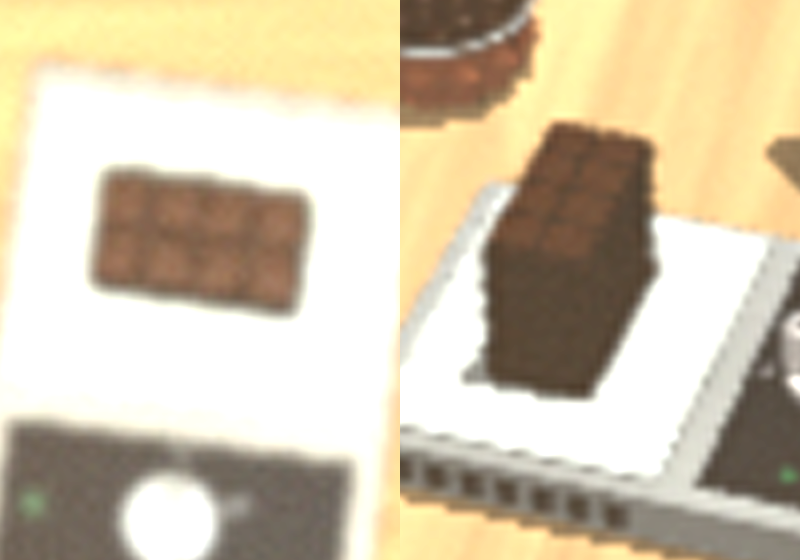

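Five slabs stand flush, segments up, at top (200,242) and side (570,265). Now the cover: I lower onto its handle.

Request:
send_rows(
  deltas=[
    {"dx": 0, "dy": -0.6, "dz": -40, "yaw": 0},
    {"dx": 0, "dy": 0, "dz": -38, "yaw": 0},
    {"dx": 0, "dy": 0, "dz": -17, "yaw": 0},
    {"dx": 0, "dy": 0, "dz": 0, "yaw": 0},
    {"dx": 0, "dy": 0, "dz": 0, "yaw": 0},
    {"dx": 0, "dy": 0, "dz": 0, "yaw": 0},
  ],
)

```text
time_s: 64.25
tool_pos: [0.3924, -0.2267, 0.1377]
tool_rot: [0.744, 0.668, 0.0, 0.002]
force: [0.4, 0.4, 0.8]
finger_gap: 1.001
gripper_force: 0.0
```

Request:
send_rows(
  deltas=[
    {"dx": 0, "dy": 0, "dz": 0, "yaw": 0},
    {"dx": 0, "dy": 0, "dz": 0, "yaw": 0},
    {"dx": 0, "dy": 0, "dz": 0, "yaw": 0},
    {"dx": 0, "dy": 0, "dz": 0, "yaw": 0},
    {"dx": 0, "dy": 0, "dz": 0, "yaw": 0},
    {"dx": 0, "dy": 0, "dz": 0, "yaw": 0},
    {"dx": 0, "dy": 0, "dz": 0, "yaw": 0},
    {"dx": 0, "dy": 0, "dz": 0, "yaw": 0},
  ],
  grip=1,
  force=40,
)

```text
time_s: 65.05
tool_pos: [0.3911, -0.2262, 0.1361]
tool_rot: [0.744, 0.668, -0.0, -0.0]
force: [-2.1, 1.3, 2.6]
finger_gap: 0.151
gripper_force: 41.2
```

Request:
send_rows(
  deltas=[
    {"dx": 0, "dy": 0, "dz": 15, "yaw": 0},
    {"dx": 0, "dy": 0, "dz": 30, "yaw": 0},
    {"dx": 0, "dy": 0, "dz": 35, "yaw": 0},
    {"dx": 0, "dy": 0, "dz": 35, "yaw": 0},
    {"dx": 0, "dy": 0, "dz": 35, "yaw": 0},
    {"dx": 0, "dy": 0, "dz": 20, "yaw": 0},
    {"dx": 0, "dy": 0, "dz": 0, "yaw": 0},
    {"dx": 0, "dy": 0, "dz": 0, "yaw": 0},
  ],
)

```text
time_s: 65.85
tool_pos: [0.3907, -0.2256, 0.3041]
tool_rot: [0.744, 0.668, -0.0, -0.001]
force: [-0.5, 0.5, -4.8]
finger_gap: 0.155
gripper_force: 40.3
```

Request:
send_rows(
  deltas=[
    {"dx": 10, "dy": 12, "dz": 0, "yaw": 0},
    {"dx": 20, "dy": 24, "dz": 0, "yaw": 0},
    {"dx": 24, "dy": 28, "dz": 0, "yaw": 0},
    {"dx": 24, "dy": 28, "dz": 0, "yaw": 0},
    {"dx": 24, "dy": 28, "dz": 0, "yaw": 0},
    {"dx": 24, "dy": 28, "dz": 0, "yaw": 0},
    {"dx": 24, "dy": 28, "dz": 0, "yaw": 0},
    {"dx": 24, "dy": 28, "dz": 0, "yaw": 0},
    {"dx": 20, "dy": 26, "dz": 0, "yaw": 0},
    {"dx": 13, "dy": 16.6, "dz": 0, "yaw": 0},
    {"dx": 0, "dy": 0, "dz": 0, "yaw": 0},
    {"dx": 0, "dy": 0, "dz": 0, "yaw": 0},
  ],
)

```text
time_s: 67.05
tool_pos: [0.597, 0.0209, 0.3025]
tool_rot: [0.744, 0.668, -0.002, -0.002]
force: [-0.3, 1.3, -3.6]
finger_gap: 0.154
gripper_force: 40.3
```

Request:
send_rows(
  deltas=[
    {"dx": 0, "dy": 0, "dz": 0, "yaw": 0},
    {"dx": 0, "dy": 0, "dz": 0, "yaw": 0},
    {"dx": 0, "dy": 0, "dz": 0, "yaw": 0},
    {"dx": 0, "dy": 0, "dz": 0, "yaw": 0},
  ],
)

```text
time_s: 67.45
tool_pos: [0.598, 0.02, 0.3062]
tool_rot: [0.745, 0.667, 0.0, 0.0]
force: [0.2, 0.2, -3.0]
finger_gap: 0.159
gripper_force: 40.3
```

Run:
```python
from h import *
np.set_printoptions(precision=4,suppress=True)
tool();s=get_state();z=s['tool_pos'][2]-.136
for n in('top','side'):
    get_image(n)
    for d in silhouettes('cover',n)[:1]: print(n,d['mask'].sum(),fit({n:d['mask']},[.598,.02,-.11],.112,.162,z,z+.118))
```

```text
tool [0.598  0.02   0.3062] closing angle -0.1092 q [-0.14  0.07  1.69  0.    1.38 -0.03] t 67.45 F [ 0.2  0.2 -3. ]
top 539 (array([ 0.5983,  0.0156, -0.0942]), np.float64(1.5648584328136577))
side 1527 (array([ 0.5976,  0.0189, -0.0619]), np.float64(0.040990390707950825))
```

Request:
send_rows(
  deltas=[
    {"dx": 0, "dy": 0, "dz": -20, "yaw": 0},
    {"dx": 0, "dy": 0, "dz": -25, "yaw": 0},
    {"dx": 0, "dy": 0, "dz": -25, "yaw": 0},
    {"dx": 0, "dy": 0, "dz": -25, "yaw": 0},
    {"dx": 0, "dy": 0, "dz": -15, "yaw": 0},
    {"dx": 0, "dy": 0, "dz": -6, "yaw": 0},
    {"dx": 0, "dy": 0, "dz": 0, "yaw": 0},
    {"dx": 0, "dy": 0, "dz": 0, "yaw": 0},
    {"dx": 0, "dy": 0, "dz": 0, "yaw": 0},
    {"dx": 0, "dy": 0, "dz": 0, "yaw": 0},
  ],
)

```text
time_s: 68.65
tool_pos: [0.5989, 0.0204, 0.1914]
tool_rot: [0.744, 0.668, 0.001, 0.001]
force: [-0.0, -0.4, -3.7]
finger_gap: 0.156
gripper_force: 40.3
```

Request:
send_rows(
  deltas=[
    {"dx": -0.7, "dy": 0, "dz": -5, "yaw": 0},
    {"dx": 0, "dy": 0, "dz": -3, "yaw": 0},
    {"dx": 0, "dy": 0, "dz": -1, "yaw": 0},
    {"dx": 0, "dy": 0, "dz": -1, "yaw": 0},
    {"dx": 0, "dy": 0, "dz": -1, "yaw": 0},
    {"dx": 0, "dy": 0, "dz": 0, "yaw": 0},
    {"dx": 0, "dy": 0, "dz": 0, "yaw": 0},
    {"dx": 0, "dy": 0, "dz": 0, "yaw": 0},
  ],
)

```text
time_s: 69.45
tool_pos: [0.5976, 0.0205, 0.1805]
tool_rot: [0.744, 0.668, 0.0, 0.0]
force: [-4.9, 0.8, 5.5]
finger_gap: 0.157
gripper_force: 41.5
```

Request:
send_rows(
  deltas=[
    {"dx": 0, "dy": 0, "dz": 0, "yaw": 0},
    {"dx": 0, "dy": 0, "dz": 0, "yaw": 0},
    {"dx": 0, "dy": 0, "dz": 0, "yaw": 0},
    {"dx": 0, "dy": 0, "dz": 0, "yaw": 0},
    {"dx": 0, "dy": 0, "dz": 0, "yaw": 0},
    {"dx": 0, "dy": 0, "dz": 0, "yaw": 0},
    {"dx": 0, "dy": 0, "dz": 15, "yaw": 0},
    {"dx": 0, "dy": 0, "dz": 30, "yaw": 0},
    {"dx": 0, "dy": 0, "dz": 35, "yaw": 0},
    {"dx": -15, "dy": 1.4, "dz": 0, "yaw": 0.13},
    {"dx": -25, "dy": 2, "dz": 0, "yaw": 0.14},
    {"dx": -25, "dy": 3, "dz": 0, "yaw": 0.14},
  ],
  grip=-1,
)

```text
time_s: 70.65
tool_pos: [0.5323, 0.0268, 0.2607]
tool_rot: [0.591, 0.807, 0.001, 0.001]
force: [0.2, -1.1, -0.6]
finger_gap: 1.002
gripper_force: 0.0
```

Request:
send_rows(
  deltas=[
    {"dx": -25, "dy": 3, "dz": 0, "yaw": 0.14},
    {"dx": -25, "dy": 3, "dz": 0, "yaw": 0.14},
    {"dx": -20, "dy": 2, "dz": 0, "yaw": 0.14},
    {"dx": -8.7, "dy": 1, "dz": 0, "yaw": 0.14},
    {"dx": 0, "dy": 0, "dz": 0, "yaw": 0.15},
    {"dx": 0, "dy": 0, "dz": 0, "yaw": 0.15},
    {"dx": 0, "dy": 0, "dz": 0, "yaw": 0.15},
    {"dx": 0, "dy": 0, "dz": 0, "yaw": 0.149},
    {"dx": 0, "dy": 0, "dz": 0, "yaw": 0},
    {"dx": 0, "dy": 0, "dz": 0, "yaw": 0},
    {"dx": 0, "dy": 0, "dz": 0, "yaw": 0},
  ],
)

```text
time_s: 71.75
tool_pos: [0.4539, 0.0359, 0.2594]
tool_rot: [0.056, 0.998, -0.0, 0.0]
force: [-0.2, -0.0, -0.4]
finger_gap: 1.003
gripper_force: 0.0
```

Run:
```python
from h import *
np.set_printoptions(precision=4,suppress=True)
tool();o=[]
for n in('top','side'):
    im=get_image(n)
    for d in silhouettes('cover',n)[:1]: print(n,d['mask'].sum(),fit({n:d['mask']},[.598,.02,-.11],.112,.162,.044,.162))
    print(n,softfit({n:np.float64(im[:,:,2])-im[:,:,0]},[.5433,.026,-.11],.3,.22,0,.04,pad=4))
```

```text
tool [0.4539 0.0359 0.2594] closing angle 1.4586 q [-0.14 -0.24  2.06 -0.    1.32 -1.6 ] t 71.75 F [-0.2 -0.  -0.4]
top 1226 (array([ 0.5988,  0.0231, -0.0894]), np.float64(0.010567236711071007))
top (array([ 0.5406,  0.0284, -0.1311]), np.float64(0.13215591013618946))
side 1529 (array([ 0.5995,  0.0151, -0.0976]), np.float64(0.004341878349924337))
side (array([ 0.5455,  0.0157, -0.1231]), np.float64(0.2504645872011399))
```

Request:
send_rows(
  deltas=[
    {"dx": 0, "dy": 0, "dz": -45, "yaw": 0},
    {"dx": 0, "dy": 0, "dz": -45, "yaw": 0},
    {"dx": 0, "dy": 0, "dz": -45, "yaw": 0},
    {"dx": 0, "dy": 0, "dz": -40, "yaw": 0},
    {"dx": 0, "dy": 0, "dz": -20, "yaw": 0},
    {"dx": 0, "dy": 0, "dz": -7, "yaw": 0},
    {"dx": 0, "dy": 0, "dz": 0, "yaw": 0},
    {"dx": 0, "dy": 0, "dz": 0, "yaw": 0},
    {"dx": 0, "dy": 0, "dz": 0, "yaw": 0},
    {"dx": 0, "dy": 0, "dz": 0, "yaw": 0},
  ],
)

```text
time_s: 72.95
tool_pos: [0.455, 0.0358, 0.0584]
tool_rot: [0.055, 0.998, -0.0, 0.002]
force: [0.6, 0.0, -1.0]
finger_gap: 1.002
gripper_force: 0.0
```

Request:
send_rows(
  deltas=[
    {"dx": 0, "dy": 0, "dz": 0, "yaw": 0},
    {"dx": 0, "dy": 0, "dz": 0, "yaw": 0},
    {"dx": 0, "dy": 0, "dz": 0, "yaw": 0},
    {"dx": 0, "dy": 0, "dz": 0, "yaw": 0},
    {"dx": 0, "dy": 0, "dz": 0, "yaw": 0},
    {"dx": 0, "dy": 0, "dz": 0, "yaw": 0},
    {"dx": 0, "dy": 0, "dz": 0, "yaw": 0},
    {"dx": 0, "dy": 0, "dz": 0, "yaw": 0},
  ],
  grip=1,
  force=30,
)

```text
time_s: 73.75
tool_pos: [0.4538, 0.0367, 0.0571]
tool_rot: [0.055, 0.998, 0.001, -0.0]
force: [-0.2, 5.4, 2.6]
finger_gap: 0.155
gripper_force: 34.7
```

Request:
send_rows(
  deltas=[
    {"dx": 0, "dy": 0.8, "dz": 0, "yaw": -0.08},
    {"dx": 0, "dy": 0, "dz": 0, "yaw": -0.12},
    {"dx": 0, "dy": 0, "dz": 0, "yaw": -0.12},
    {"dx": 0, "dy": 0, "dz": 0, "yaw": -0.12},
    {"dx": 0, "dy": 0, "dz": 0, "yaw": -0.12},
    {"dx": 0, "dy": 0, "dz": 0, "yaw": -0.12},
    {"dx": 0, "dy": 0, "dz": 0, "yaw": -0.12},
    {"dx": 0, "dy": 0, "dz": 0, "yaw": -0.12},
    {"dx": 0, "dy": 0, "dz": 0, "yaw": -0.12},
    {"dx": 0, "dy": 0, "dz": 0, "yaw": -0.1},
    {"dx": 0, "dy": 0, "dz": 0, "yaw": 0},
    {"dx": 0, "dy": 0, "dz": 0, "yaw": 0},
  ],
)

```text
time_s: 74.95
tool_pos: [0.4536, 0.0366, 0.0571]
tool_rot: [0.584, 0.812, -0.0, -0.0]
force: [-1.7, 1.5, 3.2]
finger_gap: 0.162
gripper_force: 34.9
```

Request:
send_rows(
  deltas=[
    {"dx": 0, "dy": 0, "dz": 0, "yaw": -0.06},
    {"dx": 0, "dy": 0, "dz": 0, "yaw": 0},
    {"dx": 0, "dy": 0, "dz": 0, "yaw": 0},
  ],
)

```text
time_s: 75.25
tool_pos: [0.4536, 0.0366, 0.0571]
tool_rot: [0.608, 0.794, -0.0, -0.0]
force: [-3.2, 1.5, 5.1]
finger_gap: 0.161
gripper_force: 35.1
```

Request:
send_rows(
  deltas=[
    {"dx": 0, "dy": 0, "dz": 0, "yaw": 0},
    {"dx": 0, "dy": 0, "dz": 0, "yaw": 0},
    {"dx": 0, "dy": 0, "dz": 0, "yaw": 0},
    {"dx": 0, "dy": 0, "dz": 0, "yaw": 0},
    {"dx": 0, "dy": 0, "dz": 0, "yaw": 0},
    {"dx": 0, "dy": 0, "dz": 20, "yaw": 0},
    {"dx": 0, "dy": 0, "dz": 45, "yaw": 0},
    {"dx": 0, "dy": 0, "dz": 45, "yaw": 0},
    {"dx": 0, "dy": 0, "dz": 45, "yaw": 0},
    {"dx": 0, "dy": -40, "dz": 30, "yaw": 0},
    {"dx": 0, "dy": -45, "dz": 0, "yaw": 0},
    {"dx": 0, "dy": -45, "dz": 0, "yaw": 0},
  ],
  grip=-1,
)

```text
time_s: 76.45
tool_pos: [0.4544, -0.0946, 0.244]
tool_rot: [0.608, 0.794, 0.001, 0.002]
force: [1.5, 0.5, 0.0]
finger_gap: 0.998
gripper_force: 0.0
```

Request:
send_rows(
  deltas=[
    {"dx": 0, "dy": -45, "dz": 0, "yaw": 0},
    {"dx": 0, "dy": -45, "dz": 0, "yaw": 0},
    {"dx": 0, "dy": -45, "dz": 0, "yaw": 0},
    {"dx": 0, "dy": 0, "dz": 0, "yaw": 0},
    {"dx": 0, "dy": 0, "dz": 0, "yaw": 0},
  ],
)

```text
time_s: 76.95
tool_pos: [0.4535, -0.2288, 0.2415]
tool_rot: [0.61, 0.792, 0.0, -0.001]
force: [-0.4, 0.8, -0.6]
finger_gap: 0.997
gripper_force: 0.0
```

Run:
```python
from h import *
np.set_printoptions(precision=4,suppress=True)
tool();o=[]
for n in('top','side'):
    im=get_image(n)
    for d in silhouettes('cover',n)[:1]: print(n,d['mask'].sum(),fit({n:d['mask']},[.598,.02,-.11],.112,.162,.044,.162))
    b=cv2.resize(im,None,fx=7,fy=7,interpolation=cv2.INTER_CUBIC);u,v=np.int32(proj([[.54,.02,.08]],n)[0]*7)
    o.append(b[v-300:v+300,u-200:u+200])
cv2.imwrite('pics/end.png',np.hstack(o)[:,:,::-1])
```

```text
tool [ 0.4535 -0.2288  0.2415] closing angle 0.2586 q [-0.67 -0.1   1.97  0.    1.27 -0.93] t 76.95 F [-0.4  0.8 -0.6]
top 1197 (array([ 0.6006,  0.0234, -0.0882]), np.float64(0.019333254782406772))
side 1455 (array([ 0.597 ,  0.0164, -0.0658]), np.float64(0.011834816158992217))
```

View pics/end.png

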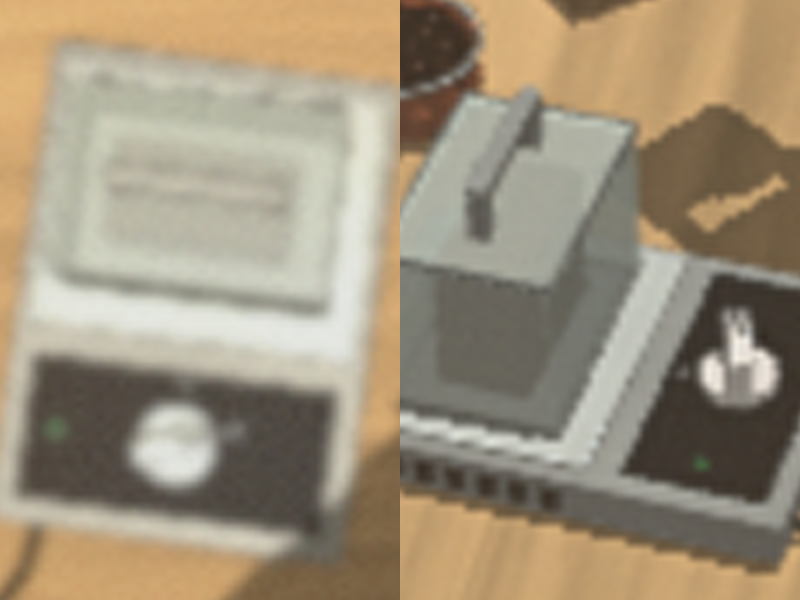

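The final crops show the cover standing square over the intact pile at side (500,270). The knob's bar has turned across to the on position at side (740,350), and the arm touches nothing. I hand in.

```bash
python3 -c "
from cell import *
print(sign_off())"
```

```text
the job is handed in; nothing more can be done
None
```

The job is handed in: all five slabs are stacked flush under the cover, which stands square on the plate, and the knob is turned to on. One slab came off the pile and landed upside down along the way, so I flipped it back and restacked it before the cover went on.

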